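# Roll a hex blank to its painted flat and load it in the marking case

### The arm

A 6-joint arm with a two-finger parallel gripper is mounted at the origin on the work surface. World frame = base frame: x ahead of the robot, y to its left, z up, the work surface at z = 0. Lengths are in m, angles in rad, forces in N, time in s.
With the tool pointing down it reaches from about 0.375 to 0.9 m from the base axis. Payload 3.1 kg.
Tool frame: the origin (TCP) lies between the finger pads; the fingertips stand 14 mm ahead of it and the grasp point (between the pads) lies 5 mm behind it; y points along the fingers, z is the direction in which the jaws open and shut, and the axes are right-handed (so a half turn about y gives the same grasp; the last joint's range is limited). The gripper opens to 85 mm and grips with 20 to 120 N. Pads are 22 mm wide; open, the fingers measure 114 mm over their backs; the gripper's body (76 mm by 85 mm) begins 54 mm behind the grasp point. The pads swing forward as they close: fully open they stand 13 mm farther back than shut.
Start: joints at [1.01, 0.527, 1.433, -0, 1.181, -0.178], TCP at [0.233, 0.58, 0.245] pointing down, gripper open.
Joint ranges: [-3.08, 3.08], [-0.75, 2.2], [0.22, 2.44], [-1.43, 4.57], [0, 2.65], [-2.85, 2.85]. Speed limits (rad/s): [2.79, 2.79, 3.14, 3.14, 3.14, 3.14].

### API

Orientations are given as a 3x3 rotation matrix whose columns are the frame's x, y, z axes.
In Python, from plant import r gives the robot as it stands.
- The arm moves only by the tool play_rows, never from a script. Its argument "motion" is a list that holds one entry, the list of rows, each a list of 7 numbers: the shift along the tool's x, y, z in cm, then the turn, a rotation vector about the tool's x, y, z in rad, then the opening, from 0 (shut) to 1 (fully open). In form: [[[x, y, z, ax, ay, az, claw], ...]]. A call has 1 to 10 rows; each row shifts and turns the commanded pose from where the row before left it, along the tool's axes as they then stand; what a row does not reach is not made up. A row lasts 1/12 s, in which the tool goes at most 41.7 mm and 7.16 degrees, less where a joint would pass 70% of its speed; a pose out of reach is approached as far as the arm can. A call is refused whole if a number of a shift passes 4.17 or a number of a turn 0.125, either way. A call with a gripper value outside its range is refused whole. The fingers move at their own pace and stop on an object; "newtons" is the grip in N (left out, the last holds). Time passes only in rows, so rows that do not move let the fingers close. It gives the time, the measured TCP pose, the force and the opening at its end, in the units of the state.
- r.get_state(): the state, without advancing time (a new reading comes with each control period).
- r.capture(name): name is "side" or "top"; returns the picture (420x560x3 uint8, red, green, blue); there is no depth.
- r.get_calibration(name): a dict with "K" (3x3 intrinsics, pixels), "R" (3x3) and "t" (3): a world point X has camera coordinates R X + t. Camera axes: x right, y down, z forward; pixel columns grow to the right and rows downward; lengths in m; the calibration is good to about 2 mm. A picture is of the moment at which its call begins. get_calibration takes no time and is no camera call.
- r.hand_in(): hands the job in, once; it reports no verdict.
The state is a dict: "clock": time; "joint_positions": joint angles; "qd": joint speeds; "joint_torque": joint torques, N m; "tool_pos": TCP position; "ee_rot": TCP orientation; "wrist_force": force on the tool from outside, world axes, zero at the start; "torque": the same for the moment, N m; "grip_width": opening from 0.0 (shut) to 1.0 (fully open).
Only numpy, scipy, OpenCV 4.12 (cv2) and the standard library are available. Lean on these libraries where they do the work, as an engineer would, in place of code of your own. Each camera call takes 0.05 s, during which the arm holds its last target.

### The job

The silvery hexagonal blank lying on the bench has one orange-painted flat, and it must be loaded with that flat on top. Roll the blank one flat at a time, setting it down and letting go of it before each next turn, until the orange flat is on top; slide the clear cover of the blue case fully open over its neighbour and set the blank down gently in the white nest, seated and centred along it, orange flat up. Leave the cover open, and leave everything else standing where it is.

Things in the scene. Friction and masses are not known exactly. Their poses are not given: they have to be found in the camera images.
- blank: silvery hexagonal aluminium blank, about 0.25 kg. Orange paint covers one flat and laps 7 mm on to both neighbouring flats; each end face has a 10 mm orange square beside the painted flat and a 16 mm black spot in its middle. This origin is the middle of the flat that was underneath at the start: use blank_mid. Starts with the orange flat 120 degrees from the top, to either side, at any yaw
- blank_mid (a point): centre of the blank: prism 44 mm across flats, 51 mm across corners, flats 25.4 mm wide, 56 mm long; centre 22 mm above what it lies on. x axis: along the prism; z axis: straight out of the orange flat. A 60 degree turn about x brings the next flat up. A good hold is across the two plain end faces, the fingers tilted about x
- nest (a point): where the seated blank's centre must be, 22 mm above the floor of the white trough. x: along the trough (blank along x, either way round), z up. Trough 44 mm long, ends open; floor 28 mm wide, 14 mm above the bench; walls slope out at 60 degrees from level, 16 mm high. The pocket around it is 158 mm along x, 150 mm along y, its rims 78 mm above the bench
- cover_grip (a point): middle of the black bar handle on the clear sliding cover. The handle is 60 mm long along x, 14 mm thick along y, and stands 30 mm high above the cover; its top is 10 mm above this point, the cover's upper surface 20 mm below it (72 mm above the bench). y: the direction in which the cover opens
- cover (a joint): travel of the clear cover in m: 0 closed over the nest, 0.15 fully open over the fixed tinted cover of the other half; starts between 0 and 0.03; about 1.5 N of friction, stays where it is left
- module_a: upright black joystick module, 48 mm wide, 74 mm tall; origin under its centre. Bystander, stands just beyond the case
- module_b: upright black joystick module like the other, 48 mm wide, 74 mm tall; origin under its centre. Bystander
- screw_cup: yellow plastic screw cup, 54 mm wide, 38 mm tall; origin under its centre. Bystander, stands just before the case
- driver: screwdriver with blue handle, 170 mm long, lying. Bystander
- dark_nut: small dark steel hexagonal nut blank, 26 mm across flats, 30 mm long, lying; origin under its centre. Bystander, not the part to load
- cleaner: white bottle with red cap, 48 mm wide, 120 mm tall; origin under its centre. Bystander
- case: the blue case, 170 x 320 mm, rims 78 mm high, fixed to the bench; origin under its centre, axes as the nest's; the nest's centre is 80 mm from it against y
There are look-alikes about, which are no part of the job. There is more than one size of the blank; the job needs the smallest.

How it is judged:
On the way:
1. the blank has been rolled and lies at rest, let go, with the orange flat just one flat away from the top (60 degrees, within 6) (angle between blank_mid's own z axis and vertical between 0.942 and 1.152 rad and linear speed of blank below 0.02 m/s and angular speed of blank below 0.15 rad/s and contact force between the fingers and blank below 0.2 N), for 0.1 s.
At the end, for the whole second after the job is handed in: The blank lies at rest and let go in the white nest, along it within 6 degrees, orange flat on top within 6 degrees, centre within 10 mm of the nest's centre lengthwise, 6 mm across and 4 mm in height; the cover is at least 130 mm open (angle between blank_mid's own z axis and vertical below 0.105 rad and angle between the x axis of blank_mid and the x axis of nest, either way round below 0.105 rad and x of blank_mid in the frame of nest between -0.01 and 0.01 m and y of blank_mid in the frame of nest between -0.006 and 0.006 m and z of blank_mid in the frame of nest between -0.004 and 0.004 m and value of joint cover above 0.13 m and linear speed of blank below 0.02 m/s and angular speed of blank below 0.15 rad/s and contact force between the fingers and blank below 0.2 N); the robot touches nothing.
It fails at once if the blank is dropped or flung: loose from the fingers and faster than 0.6 m/s (a fall of about 18 mm) (linear speed of blank above 0.6 m/s and contact force between the fingers and blank below 0.1 N).
It fails at once if a bystander is moved by more than 30 mm or tipped over (distance of any of module_a, module_b, screw_cup, driver, dark_nut, cleaner from where it was at the start of the episode above 0.03 m or angle between any of module_a, module_b, screw_cup, cleaner's own z axis and vertical above 0.6 rad).
It also fails if it takes over 72 s, if anything falls off the work surface, if the arm or the gripper's body presses on something with over 40 N, if the wrist force passes 120 N, or if a joint passes its speed limit or range.

## Working session

There is one attempt and no reset: what is moved stays moved. The work goes in short steps, Python scripts to look and compute and a tool call to move; the robot and the scene stay as the last step left them, time stands still between calls to the robot, and variables do not carry over. Pictures are saved under pics/ and viewed, and the job is handed in when it is done.

Besides the shell and the picture viewer there is one more tool, called after "Request:" in YAML: its name, and indented under it one key for each argument. play_rows: Moves the arm, as the interface text tells. Its arguments: {"type":"object","properties":{"motion":{"type":"array"},"newtons":{"type":"number"}},"required":["motion"]}

```bash
mkdir -p pics; ls
python3 - <<'E'
from plant import r
import cv2
s=r.get_state()
for k,v in s.items(): print(k,v)
for n in("side","top"):
    im=r.capture(n); cv2.imwrite(f"pics/{n}0.png",im[:,:,::-1]); c=r.get_calibration(n); print(n,c)
E
```

```text
pics
clock 0.0
joint_positions [ 1.00949543e+00  5.28479275e-01  1.43391412e+00 -3.52637483e-05
  1.18138996e+00 -1.78514468e-01]
qd [-0.00045128 -0.00121267  0.00133531 -0.0008645  -0.00018686 -0.00051698]
joint_torque [ 7.60213857e-05 -4.42343795e+01 -1.78023022e+01 -1.32908690e-04
  8.32472026e-03  1.21169865e-05]
tool_pos [0.23305731 0.5791763  0.24432177]
ee_rot [[ 9.27632298e-01 -1.13846780e-03  3.73493003e-01]
 [-3.73494568e-01 -1.87193580e-03  9.27630478e-01]
 [-3.56922503e-04 -9.99997600e-01 -2.16167965e-03]]
wrist_force [-0.37379183 -0.41709148 -0.06427014]
torque [-0.01375051  0.01109545 -0.03880927]
grip_width 1.0037617408482595
side {'K': array([[484.69505572,   0.        , 282.16452171],
       [  0.        , 484.69505572, 219.49763953],
       [  0.        ,   0.        ,   1.        ]]), 'R': array([[ 0.92165701, -0.38799536,  0.00281982],
       [-0.26109198, -0.62554971, -0.73519965],
       [ 0.28701799,  0.67686569, -0.67784476]]), 't': array([-0.51472798,  0.20946103,  1.23950415])}
top {'K': array([[543.34423074,   0.        , 278.22088916],
       [  0.        , 543.34423074, 209.23291219],
       [  0.        ,   0.        ,   1.        ]]), 'R': array([[-8.12890131e-04, -9.99999552e-01,  4.85922066e-04],
       [-9.80641946e-01,  7.02006912e-04, -1.95808278e-01],
       [ 1.95807849e-01, -6.35686177e-04, -9.80642076e-01]]), 't': array([0.00494697, 0.55119898, 1.6722395 ])}
```

View pics/side0.png

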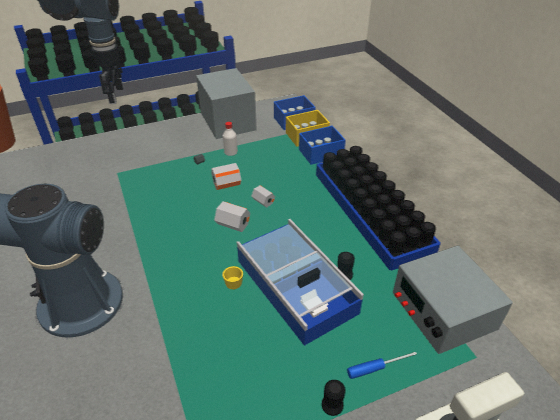

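View pics/top0.png

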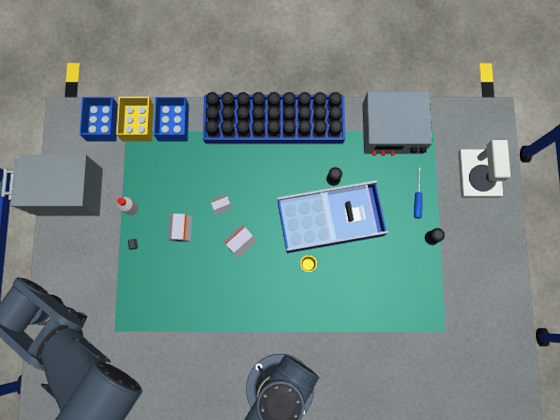

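Run:
```python
import cv2,numpy as np
s=cv2.imread("pics/side0.png");t=cv2.imread("pics/top0.png")
a=cv2.resize(s[150:240,190:310],None,fx=6,fy=6,interpolation=cv2.INTER_CUBIC)
b=cv2.resize(t[175:265,150:270],None,fx=6,fy=6,interpolation=cv2.INTER_CUBIC)
cv2.imwrite("pics/z1.png",a);cv2.imwrite("pics/z2.png",b)
cv2.imwrite("pics/z3.png",cv2.resize(s[210:350,225:375],None,fx=4,fy=4,interpolation=cv2.INTER_CUBIC))
cv2.imwrite("pics/z4.png",cv2.resize(t[160:280,265:400],None,fx=5,fy=5,interpolation=cv2.INTER_CUBIC)[:600])
```

```text
(no output)
```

View pics/z1.png

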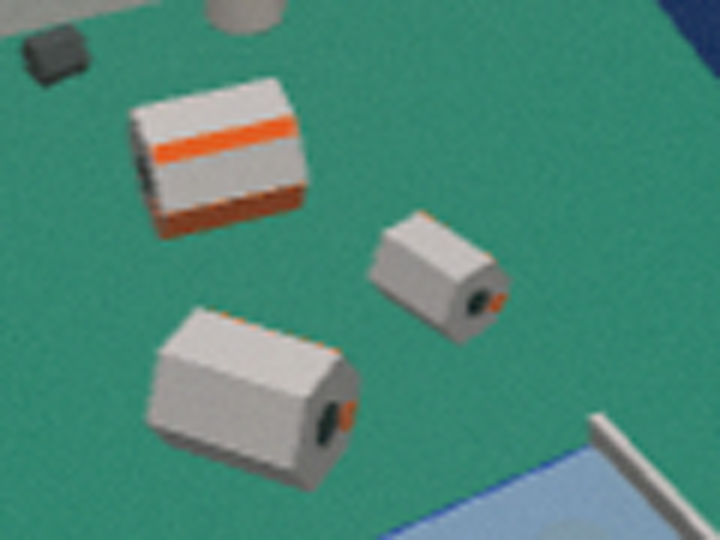

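View pics/z2.png

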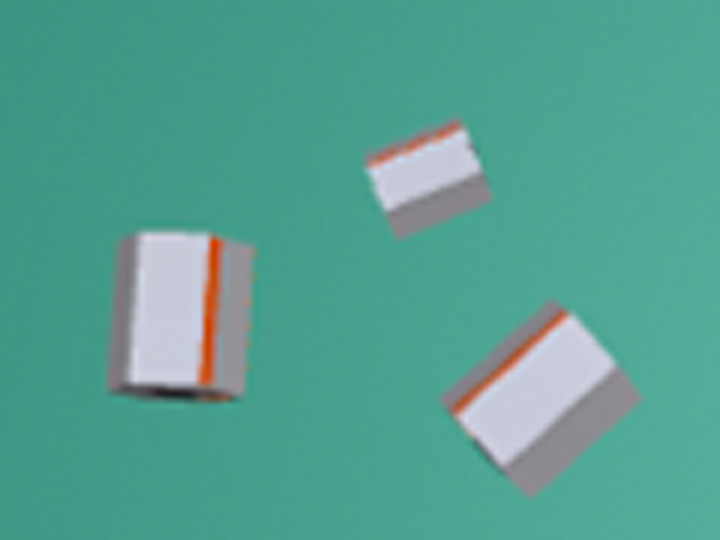

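View pics/z3.png

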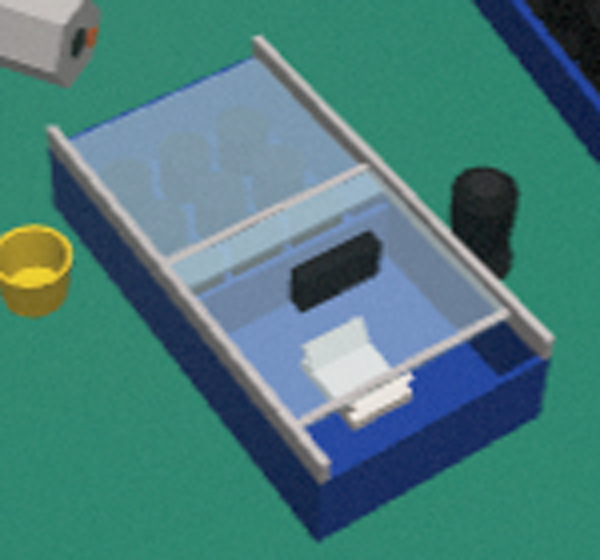

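View pics/z4.png

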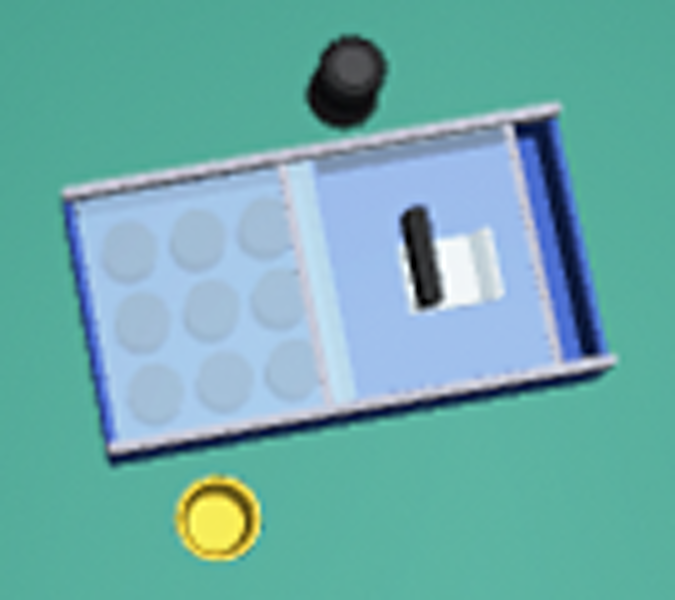

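```bash
cat > h.py <<'E'
import numpy as np,cv2
from plant import r
C={n:r.get_calibration(n) for n in("side","top")}
def proj(n,P):
    P=np.atleast_2d(P);c=C[n];q=P@c["R"].T+c["t"];q=q@c["K"].T;return q[:,:2]/q[:,2:]
def back(n,uv,z):
    c=C[n];d=c["R"].T@np.linalg.solve(c["K"],[uv[0],uv[1],1.]);o=-c["R"].T@c["t"];return o+d*(z-o[2])/d[2]
def Rz(a):return np.array([[np.cos(a),-np.sin(a),0],[np.sin(a),np.cos(a),0],[0,0,1]])
def hexpts(x,y,yaw,z=.022,ph=0,L=.056):
    R=.0254; P=[]
    for s in(-1,1):
        for k in range(6):
            a=ph+np.pi/6+k*np.pi/3; P.append([s*L/2,R*np.cos(a+0),R*np.sin(a)])
    P=np.array(P) # flats up with vertices at 30? fixed below
    P=np.array([[s*L/2,R*np.cos(ph+k*np.pi/3),R*np.sin(ph+k*np.pi/3)] for s in(-1,1) for k in range(6)])
    return P@Rz(yaw).T+[x,y,z]
def draw(im,n,P,col,edges,f,o):
    q=(proj(n,P)-o)*f
    for a,b in edges: cv2.line(im,tuple(np.round(q[a]).astype(int)),tuple(np.round(q[b]).astype(int)),col,1,cv2.LINE_AA)
HE=[(k,(k+1)%6) for k in range(6)]+[(6+k,6+(k+1)%6) for k in range(6)]+[(k,k+6) for k in range(6)]
def show(crops,name,hexes=(),f=5):
    outs=[]
    for n,(r0,r1,c0,c1),img in crops:
        im=cv2.resize(img[r0:r1,c0:c1],None,fx=f,fy=f,interpolation=cv2.INTER_CUBIC)
        for P,e,col in hexes: draw(im,n,P,col,e,f,np.array([c0-.5+.5/1,r0])) 
        outs.append(im)
    h=max(o.shape[0] for o in outs)
    outs=[cv2.copyMakeBorder(o,0,h-o.shape[0],0,4,0) for o in outs]
    cv2.imwrite("pics/"+name,np.hstack(outs))
def cap(n,save=None):
    im=r.capture(n)[:,:,::-1].copy()
    if save: cv2.imwrite("pics/"+save,im)
    return im
E
python3 - <<'E'
from h import *
for n in C: print(n,-C[n]["R"].T@C[n]["t"])
# silhouette fit of small blank
from scipy.optimize import minimize
masks={}
for n,(r0,r1,c0,c1) in dict(side=(180,212,245,282),top=(188,222,202,240)).items():
    im=cv2.imread(f"pics/{n}0.png"); h=cv2.cvtColor(im,cv2.COLOR_BGR2HSV)
    m=np.zeros(im.shape[:2],np.uint8)
    green=(h[...,0]>60)&(h[...,0]<95)&(h[...,1]>90)
    m[r0:r1,c0:c1]=(~green[r0:r1,c0:c1]); 
    k,l,st,_=cv2.connectedComponentsWithStats(m); i=1+np.argmax(st[1:,4]); masks[n]=(l==i); print(n,st[i])
F=8
def rend(n,P):
    q=proj(n,P); hull=cv2.convexHull(((q+.5)*F).astype(np.float32)).astype(np.int32)
    x0,y0=240-60,170
    im=np.zeros((70*F,110*F),np.uint8); cv2.fillConvexPoly(im,hull-np.array([x0*F,y0*F]),1)
    return cv2.resize(im.astype(np.float32),(110,70),interpolation=cv2.INTER_AREA)
def cost(p):
    return sum(((rend(n,hexpts(*p))-masks[n][170:240,180:290])**2).sum() for n in masks)
c0=back("top",(221,204),.022);print(c0)
best=min((minimize(cost,[c0[0],c0[1],y],method="Nelder-Mead",options=dict(initial_simplex=[[c0[0],c0[1],y],[c0[0]+.006,c0[1],y],[c0[0],c0[1]+.006,y],[c0[0],c0[1],y+.15]])) for y in np.arange(-1.5,1.6,.4)),key=lambda o:o.fun)
print(best.x,best.fun)
P=hexpts(*best.x)
show([("side",(170,220,235,290),cv2.imread("pics/side0.png")),("top",(180,230,195,245),cv2.imread("pics/top0.png"))],"b0.png",[(P,HE,(0,0,255))],7)
E
```

```text
side [ 0.17333125 -0.90766161  0.99563851]
top [0.21309524 0.00562304 1.74779534]
side [251 185  24  22 331]
top [211 195  21  20 278]
[0.57513917 0.19017297 0.022     ]
[ 0.57339282  0.1903925  -1.1973496 ] 26.8828125
```

View pics/b0.png

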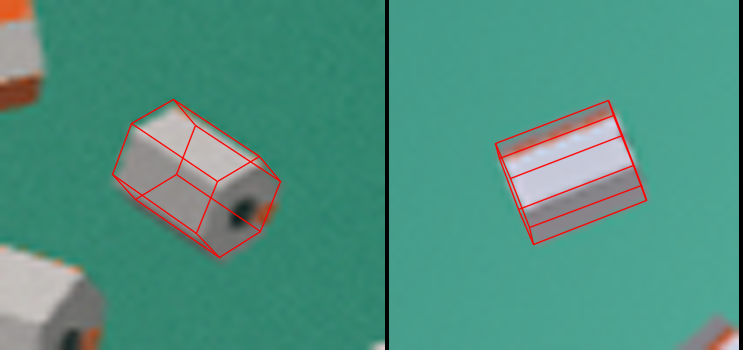

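```bash
sed -i 's/q=(proj(n,P)-o)\*f/q=(proj(n,P)-o+.5)*f-.5/; s/c0-.5+.5\/1,r0/c0,r0/' h.py
python3 - <<'E'
from h import *
P=hexpts(0.5734,.1904,-1.1973)
S=cv2.imread("pics/side0.png");T=cv2.imread("pics/top0.png")
show([("side",(178,215,245,290),S),("top",(188,225,203,243),T)],"b1.png",[],9)
show([("side",(178,215,245,290),S),("top",(188,225,203,243),T)],"b2.png",[(P,HE,(0,0,255))],9)
a=cv2.imread("pics/b1.png");b=cv2.imread("pics/b2.png")
cv2.imwrite("pics/b3.png",cv2.resize(np.vstack([a,b]),(780,680))[:600] if 0 else cv2.resize(np.vstack([a,b]),None,fx=.85,fy=.85))
E
```

```text
(no output)
```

View pics/b3.png

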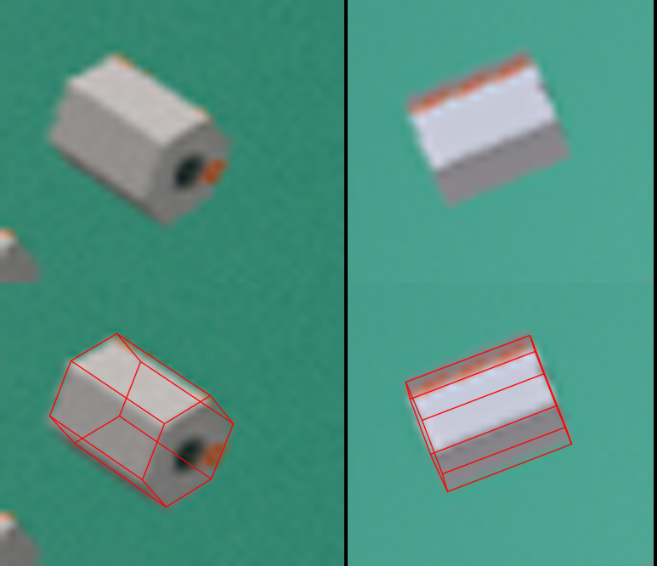

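Run:
```python
from h import *
x,y,yaw=0.5734,.1904,-1.1973
for s in(1,-1):
  print(s,[ (a,np.round(proj("side",Rz(yaw)@[s*.028,-.016*np.sin(np.radians(a)),.016*np.cos(np.radians(a))]+[x,y,.022])[0],1).tolist()) for a in range(0,360,60)], proj("side",Rz(yaw)@[s*.028,0,0]+[x,y,.022]))
S=cv2.imread("pics/side0.png").astype(int);T=cv2.imread("pics/top0.png").astype(int)
for n,im,(a,b,c,d) in(("side",S,(183,208,250,280)),("top",T,(193,215,208,235))):
    sc=im[...,2]-im[...,0]; m=sc[a:b,c:d]; ij=np.argwhere(m>25); print(n,[(int(j+c),int(i+a),int(m[i,j])) for i,j in ij])
```

```text
1 [(0, [269.0, 195.6]), (60, [265.8, 199.6]), (120, [265.9, 203.5]), (180, [269.2, 203.5]), (240, [272.4, 199.5]), (300, [272.3, 195.6])] [[269.09668599 199.54413387]]
-1 [(0, [256.8, 187.4]), (60, [253.6, 191.3]), (120, [253.8, 195.2]), (180, [257.2, 195.2]), (240, [260.3, 191.3]), (300, [260.2, 187.4])] [[256.995245   191.30035264]]
side [(260, 185, 38), (261, 186, 55), (272, 199, 59), (273, 199, 105), (274, 199, 31), (271, 200, 38), (272, 200, 105), (273, 200, 74), (271, 201, 59), (272, 201, 106), (273, 201, 33)]
top [(224, 196, 55), (225, 196, 82), (226, 196, 34), (222, 197, 43), (223, 197, 99), (224, 197, 81), (218, 198, 26), (219, 198, 55), (220, 198, 80), (221, 198, 45), (222, 198, 55), (223, 198, 35), (217, 199, 43), (218, 199, 100), (219, 199, 79), (213, 200, 26), (214, 200, 56), (215, 200, 80), (216, 200, 46), (217, 200, 55), (218, 200, 34), (212, 201, 43), (213, 201, 99), (214, 201, 81), (211, 202, 33), (212, 202, 57), (213, 202, 34)]
```

Run:
```python
from h import *
from scipy.optimize import least_squares
# outer rim corners at z=.078, order: (-x/+y),( +x,+y ),(+x,-y),(-x,-y)
def u(p,f,o): return ((np.array(p)+.5)/f-.5)+o
top={(+1,+1):(63,190),(1,-1):(560,105),(-1,-1):(617,360),(-1,1):(108,453)}
side={(+1,+1):(258,37),(1,-1):(552,342),(-1,-1):(327,475),(-1,1):(50,130)}
obs=[("top",k,u(v,5,np.array([265,160]))) for k,v in top.items()]+[("side",k,u(v,4,np.array([225,210]))) for k,v in side.items()]
def P(p,k): return Rz(p[2])@[k[0]*.085,k[1]*.160,.078]+[p[0],p[1],0]
f=lambda p:np.concatenate([proj(n,P(p,k))[0]-o for n,k,o in obs])
for n,k,o in obs: print(n,k,back(n,o,.078).round(4))
s=least_squares(f,[.58,-.15,-.1]);print(s.x,np.round(s.fun.reshape(-1,2),2))
p=s.x
R=Rz(p[2]);nest=R@[0,-.08,.036]+[p[0],p[1],0];print("nest",nest)
box=np.array([P(p,k)*[1,1,z] for z in(1,0) for k in((1,1),(1,-1),(-1,-1),(-1,1))]);
BE=[(i,(i+1)%4) for i in range(4)]
# trough: floor and walls
tr=np.array([R@[a*.022,b*w,z]+[p[0],p[1],0]+R@[0,-.08,0] for a in(-1,1) for b,w,z in((-1,.014+.016/np.sqrt(3),.03),(-1,.014,.014),(1,.014,.014),(1,.014+.016/np.sqrt(3),.03))])
TE=[(0,1),(1,2),(2,3),(4,5),(5,6),(6,7),(0,4),(3,7),(1,5),(2,6)]
S=cv2.imread("pics/side0.png");T=cv2.imread("pics/top0.png")
show([("side",(210,350,225,375),S),("top",(160,270,265,400),T)],"c0.png",[(box,BE,(0,0,255)),(tr,TE,(0,0,255))],2.7 if 0 else 3)
```

```text
top (1, 1) [0.5838 0.0077 0.078 ]
top (1, -1) [ 0.6388 -0.3071  0.078 ]
top (-1, -1) [ 0.4754 -0.3367  0.078 ]
top (-1, 1) [ 0.4175 -0.02    0.078 ]
side (1, 1) [0.5808 0.0035 0.078 ]
side (1, -1) [ 0.6359 -0.3112  0.078 ]
side (-1, -1) [ 0.4721 -0.3448  0.078 ]
side (-1, 1) [ 0.417 -0.027  0.078]
[ 0.5278301  -0.1669406   0.17687004] [[ 0.7   0.15]
 [ 0.73 -0.27]
 [ 0.92  0.97]
 [ 1.43  0.49]
 [ 0.54 -0.68]
 [ 1.01 -1.  ]
 [-0.92 -1.9 ]
 [-0.68 -0.54]]
nest [ 0.54190605 -0.24569254  0.036     ]
```

View pics/c0.png

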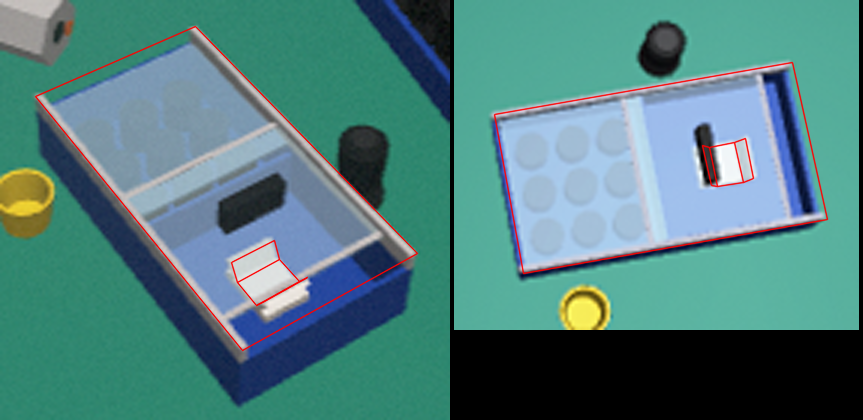

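```bash
cat >> h.py <<'E'
def boxpts(x,y,yaw,z0,z1,lx,ly):
    return np.array([Rz(yaw)@[a*lx/2,b*ly/2,0]+[x,y,z] for z in(z0,z1) for a,b in((1,1),(1,-1),(-1,-1),(-1,1))])
BXE=[(0,1),(1,2),(2,3),(3,0),(4,5),(5,6),(6,7),(7,4),(0,4),(1,5),(2,6),(3,7)]
def silfit(model,masks,p0,step,F=8,off=False):
    """model(p)->pts ; masks {cam: bool img}; NM fit of hull silhouette"""
    from scipy.optimize import minimize
    bb={}
    for n,m in masks.items():
        ii=np.argwhere(m); bb[n]=(ii[:,0].min()-8,ii[:,0].max()+9,ii[:,1].min()-8,ii[:,1].max()+9)
    def cost(p):
        t=0;P=model(p)
        for n,(a,b,c,d) in bb.items():
            q=proj(n,P); hull=cv2.convexHull(((q+.5-[c,a])*F).astype(np.float32)).astype(np.int32)
            im=np.zeros(((b-a)*F,(d-c)*F),np.uint8);cv2.fillConvexPoly(im,hull,1)
            im=cv2.resize(im.astype(np.float32),(d-c,b-a),interpolation=cv2.INTER_AREA)
            t+=((im-masks[n][a:b,c:d])**2).sum()
        return t
    p0=np.array(p0,float);sx=[p0]+[p0+np.eye(len(p0))[i]*step[i] for i in range(len(p0))]
    o=minimize(cost,p0,method="Nelder-Mead",options=dict(initial_simplex=sx,xatol=1e-4,fatol=.05,maxiter=400))
    return o.x,o.fun
E
python3 - <<'E'
from h import *
S=cv2.imread("pics/side0.png");T=cv2.imread("pics/top0.png")
M={}
for n,im,(a,b,c,d) in(("side",S,(260,292,290,325)),("top",T,(195,226,335,362))):
    m=np.zeros(im.shape[:2],bool); m[a:b,c:d]=(im[a:b,c:d].max(2)<85);M[n]=m;print(n,m.sum(),np.argwhere(m).mean(0))
c0=back("top",np.argwhere(M["top"]).mean(0)[::-1],.095);print(c0)
for ms in (M,{"top":M["top"]},{"side":M["side"]}):
    print(silfit(lambda p:boxpts(p[0],p[1],p[2],.072,.102,.06,.014),ms,[c0[0],c0[1],.177],[.005,.005,.1]))
x,f=silfit(lambda p:boxpts(p[0],p[1],p[2],.072,.102,.06,.014),M,[c0[0],c0[1],.177],[.005,.005,.1])
show([("side",(250,330,280,350),S),("top",(185,235,320,375),T)],"d0.png",[(boxpts(*x,.072,.102,.06,.014),BXE,(0,0,255))],6)
E
```

```text
side 253 [277.33596838 308.16600791]
top 91 [210.98901099 348.79120879]
[ 0.53740579 -0.21422166  0.095     ]
(array([ 0.53783072, -0.21616191,  0.22733481]), np.float64(54.8154296875))
(array([ 0.53852495, -0.21484108,  0.11042606]), np.float64(24.44580078125))
(array([ 0.53713207, -0.21686034,  0.23609191]), np.float64(23.913330078125))
```

View pics/d0.png

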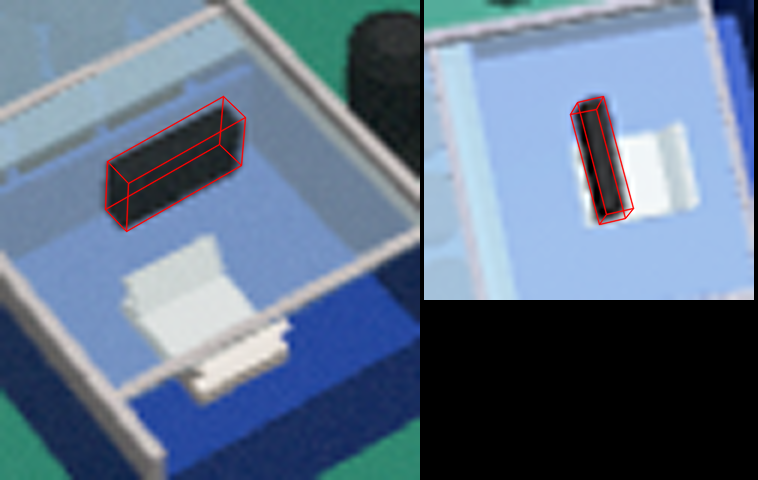

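Request:
play_rows:
  motion:
    - [[2.6,0,-2.8,0,0,0,1],[2.6,0,-2.8,0,0,0,1],[2.6,0,-2.8,0,0,0,1],[2.6,0,-2.8,0,0,0,1],[2.6,0,-2.8,0,0,0,1],[2.6,0,-2.8,0,0,0,1],[2.6,0,-2.8,0,0,0,1],[2.6,0,-2.8,0,0,0,1],[2.6,0,-2.8,0,0,0,1],[2.6,0,-2.8,0,0,0,1]]

```text
clock: 0.93
tool_pos: [0.37, 0.2212, 0.2452]
ee_rot: [[0.928, -0.0, 0.373], [-0.373, -0.0, 0.928], [-0.0, -1.0, -0.0]]
wrist_force: [0.9, 0.4, -0.4]
grip_width: 0.998
```

Request:
play_rows:
  motion:
    - [[2.6,0,-2.8,0,0,0,0.6],[2.6,0,-2.8,0,0,0,0.6],[2.6,0,-2.8,0,0,0,0.6],[2.6,0,-2.8,0,0,0,0.6],[2.6,0,-2.8,0,0,0,0.6],[2.6,0,-2.8,0,0,0,0.6],[2.6,0,-2.8,0,0,0,0.6],[2.6,0,-2.8,0,0,0,0.6],[2.6,0,-2.8,0,0,0,0.6],[2.6,0,-2.8,0,0,0,0.6]]

```text
clock: 1.77
tool_pos: [0.5066, -0.1358, 0.245]
ee_rot: [[0.927, -0.001, 0.374], [-0.374, 0.001, 0.927], [-0.001, -1.0, 0.0]]
wrist_force: [0.5, -0.3, -0.4]
grip_width: 0.603
```

Request:
play_rows:
  motion:
    - [[0,0,0,0,-0.112,0,0.6],[0,0,0,0,-0.112,0,0.6],[0,0,0,0,-0.112,0,0.6],[0,0,0,0,-0.112,0,0.6],[0,0,0,0,-0.112,0,0.6],[0,0,0,0,0,0,0.6]]

```text
clock: 2.27
tool_pos: [0.5063, -0.1339, 0.2449]
ee_rot: [[0.984, -0.001, -0.178], [0.178, 0.001, 0.984], [-0.001, -1.0, 0.001]]
wrist_force: [0.2, 0.5, -0.6]
grip_width: 0.597
```

Request:
play_rows:
  motion:
    - [[0.56,0,-2.86,0,0,0,0.6],[0.56,0,-2.86,0,0,0,0.6],[0.56,0,-2.86,0,0,0,0.6],[0,3,0,0,0,0,0.6],[0,3,0,0,0,0,0.6],[0,3,0,0,0,0,0.6],[0,2,0,0,0,0,0.6],[0,2,0,0,0,0,0.6],[0,1.8,0,0,0,0,0.6],[0,0,0,0,0,0,0.6]]
  newtons: 30

```text
clock: 3.1
tool_pos: [0.5359, -0.214, 0.0936]
ee_rot: [[0.985, -0.007, -0.173], [0.174, 0.004, 0.985], [-0.006, -1.0, 0.005]]
wrist_force: [-0.7, -0.0, -0.3]
grip_width: 0.602
```

Run:
```python
from h import *
s=cap("side","s1.png")
cv2.imwrite("pics/s1z.png",cv2.resize(s[190:350,225:375],None,fx=4,fy=4,interpolation=cv2.INTER_CUBIC)[:600])
```

```text
(no output)
```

View pics/s1z.png

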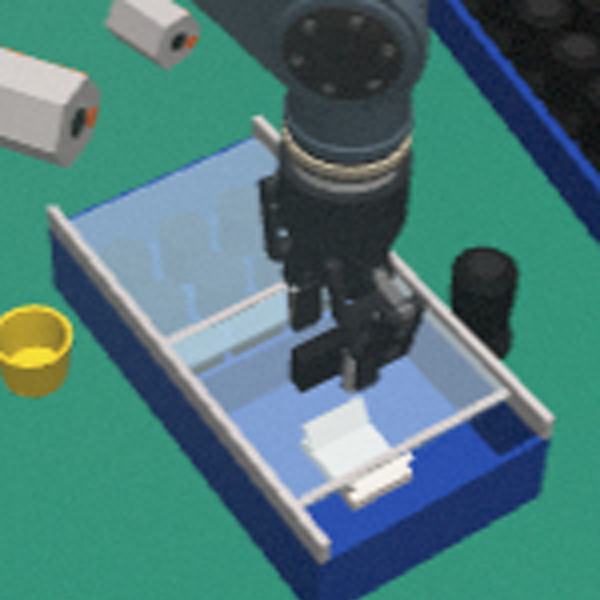

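Request:
play_rows:
  motion:
    - [[0.2,-0.6,0,0,0,0,0.6],[0,0,0,0,0,0,0.1],[0,0,0,0,0,0,0.1],[0,0,0,0,0,0,0.1],[0,0,0,0,0,0,0.1],[0,0,0,0,0,0,0.1]]
  newtons: 30

```text
clock: 3.65
tool_pos: [0.541, -0.2155, 0.1049]
ee_rot: [[0.984, 0.002, -0.176], [0.176, -0.001, 0.984], [0.002, -1.0, -0.002]]
wrist_force: [-0.2, 0.9, 5.8]
grip_width: 0.15
```

Request:
play_rows:
  motion:
    - [[0,0,1.0,0,0,0,0.1],[0,0,1.5,0,0,0,0.1],[0,0,1.5,0,0,0,0.1],[0,0,1.5,0,0,0,0.1],[0,0,1.5,0,0,0,0.1],[0,0,1.5,0,0,0,0.1],[0,0,1.5,0,0,0,0.1],[0,0,0.8,0,0,0,0.1],[0,0,0.5,0,0,0,0.1],[0,0,0.2,0,0,0,0.1]]

```text
clock: 4.48
tool_pos: [0.5208, -0.1016, 0.1048]
ee_rot: [[0.984, 0.003, -0.177], [0.177, -0.002, 0.984], [0.003, -1.0, -0.002]]
wrist_force: [-0.8, -1.8, 7.6]
grip_width: 0.152
```

Request:
play_rows:
  motion:
    - [[0,0,0.3,0,0,0,0.1],[0,0,0.3,0,0,0,0.1],[0,0,0.3,0,0,0,0.1],[0,0,0.2,0,0,0,0.1],[0,0,0.2,0,0,0,0.1]]

```text
clock: 4.9
tool_pos: [0.5193, -0.0923, 0.1049]
ee_rot: [[0.984, 0.004, -0.179], [0.179, -0.007, 0.984], [0.003, -1.0, -0.008]]
wrist_force: [-2.7, -17.1, 3.7]
grip_width: 0.154
```

Request:
play_rows:
  motion:
    - [[0,0,-0.3,0,0,0,0.15],[0,0,0,0,0,0,0.5],[0,0,0,0,0,0,0.5],[0,0,0,0,0,0,0.5],[0,-2,0,0,0,0,0.5],[0,-3,0,0,0,0,0.8],[0,-4,0,0,0,0,1],[0,-3,0,0,0,0,1],[0,0,4,0,0,0,1],[0,0,4,0,0,0,1]]

```text
clock: 5.73
tool_pos: [0.5061, -0.0142, 0.2255]
ee_rot: [[0.985, 0.006, -0.172], [0.172, -0.001, 0.985], [0.006, -1.0, -0.003]]
wrist_force: [0.0, 0.3, -0.9]
grip_width: 1.002
```

Request:
play_rows:
  motion:
    - [[0,0,4,0,0,0,1],[0,0,4,0,0,0,1],[0,0,4,0,0,0,1],[0,0,4,0,-0.1,0,1],[0,0,0,0,-0.1,0,1],[0,0,0,0,0,0,1]]

```text
clock: 6.23
tool_pos: [0.4744, 0.1467, 0.223]
ee_rot: [[0.927, -0.001, -0.375], [0.375, -0.0, 0.927], [-0.001, -1.0, 0.0]]
wrist_force: [0.6, -0.5, -0.2]
grip_width: 1.0
```

Run:
```python
from h import *
s=cap("side","s2.png");t=cap("top","t2.png")
cv2.imwrite("pics/s2z.png",np.hstack([cv2.resize(s[225:355,235:375],None,fx=4,fy=4,interpolation=cv2.INTER_CUBIC)[:520],cv2.resize(t[175:265,310:400],None,fx=2.6,fy=5.78,interpolation=cv2.INTER_CUBIC)[:520]]))
cv2.imwrite("pics/t2z.png",cv2.resize(t[160:270,265:400],None,fx=5,fy=5,interpolation=cv2.INTER_CUBIC))
```

```text
(no output)
```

View pics/s2z.png

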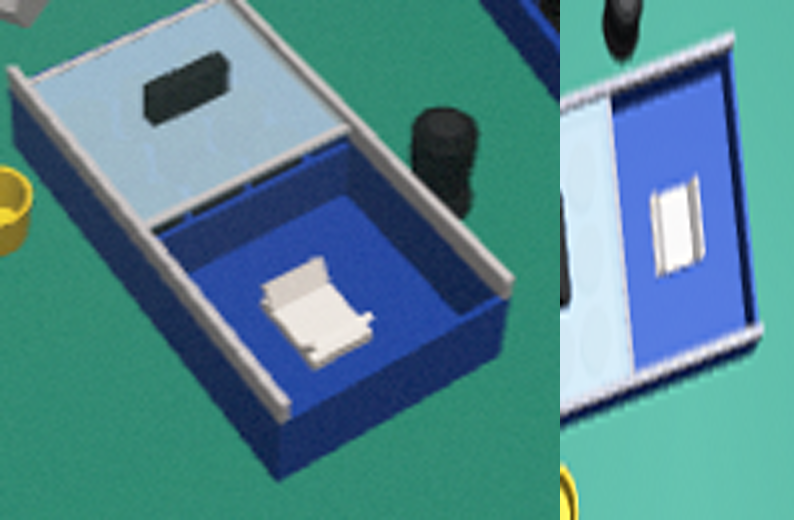

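View pics/t2z.png

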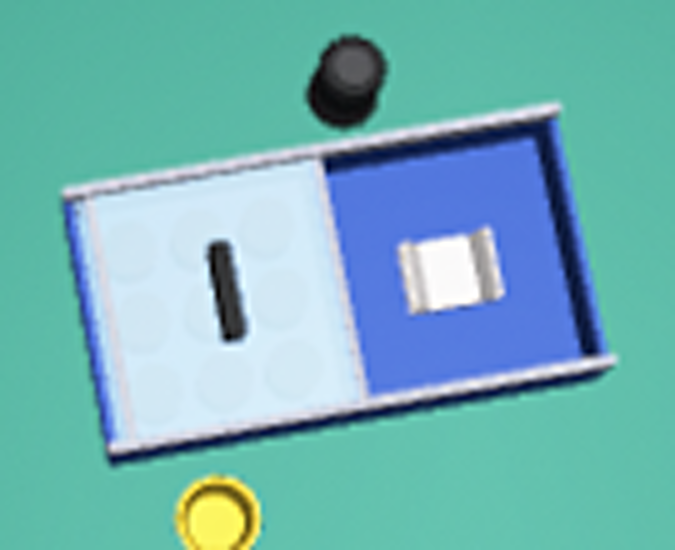

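Run:
```python
from h import *
S=cv2.imread("pics/s2.png");T=cv2.imread("pics/t2.png")
def u(p,f,o): return ((np.array(p)+.5)/f-.5)+o
pts=[u(p,5,np.array([265,160])) for p in((400,243),(492,228),(503,300),(410,315))]
B=np.array([back("top",p,.030) for p in pts]);print(B.round(4),B.mean(0).round(4))
print([np.linalg.norm(B[i]-B[(i+1)%4]).round(4) for i in range(4)])
M={}
for n,im,(a,b,c,d) in(("side",S,(285,325,295,335)),("top",T,(200,228,340,372))):
    m=np.zeros(im.shape[:2],bool); g=im[a:b,c:d].astype(int); m[a:b,c:d]=(g[...,2]>120);M[n]=m;print(n,m.sum(),np.argwhere(m).mean(0))
for ms in(M,{"top":M["top"]},{"side":M["side"]}):
  for w in(.0232,.026):
    def model(p): return np.array([Rz(.177)@[a*.022,b*y,z]+[p[0],p[1],0] for a in(1,-1) for b in(1,-1) for y,z in((w,.030),(w-.005,.006))])
    print(w,silfit(model,ms,[.541,-.247],[.005,.005]))
# cover handle now
M={}
for n,im,(a,b,c,d) in(("side",S,(235,260,265,300)),("top",T,(203,232,300,320))):
    m=np.zeros(im.shape[:2],bool); m[a:b,c:d]=(im[a:b,c:d].max(2)<85);M[n]=m
print(silfit(lambda p:boxpts(p[0],p[1],.177,.072,.102,.06,.014),M,[.515,-.09],[.005,.005]))
```

```text
[[ 0.5593 -0.2096  0.03  ]
 [ 0.5692 -0.2693  0.03  ]
 [ 0.5219 -0.2748  0.03  ]
 [ 0.5122 -0.2148  0.03  ]] [ 0.5407 -0.2421  0.03  ]
[np.float64(0.0605), np.float64(0.0476), np.float64(0.0608), np.float64(0.0474)]
side 482 [304.4813278  312.00829876]
top 288 [213.77777778 354.61458333]
0.0232 (array([ 0.54185938, -0.24422656]), np.float64(277.253662109375))
0.026 (array([ 0.54209492, -0.24431574]), np.float64(214.932373046875))
0.0232 (array([ 0.54300684, -0.24643115]), np.float64(79.258544921875))
0.026 (array([ 0.54318872, -0.24315601]), np.float64(54.72216796875))
0.0232 (array([ 0.5394375 , -0.24153125]), np.float64(188.62158203125))
0.026 (array([ 0.54008394, -0.24853149]), np.float64(152.810546875))
(array([ 0.51666609, -0.09449338]), np.float64(63.798828125))
```

Run:
```python
from h import *
S=cv2.imread("pics/s2.png");T=cv2.imread("pics/t2.png")
M={}
for n,im,(a,b,c,d) in(("side",S,(285,325,295,335)),("top",T,(200,228,340,372))):
    m=np.zeros(im.shape[:2],bool); g=im[a:b,c:d].astype(int); m[a:b,c:d]=(g[...,2]>105);M[n]=m
for ms in(M,{"top":M["top"]},{"side":M["side"]}):
    def model(p): return np.array([Rz(.177)@[a*.022,b*y,z]+[p[0],p[1],0] for a in(1,-1) for b in(1,-1) for y,z in((p[2],.030),(p[3],.006))])
    x,f=silfit(model,ms,[.541,-.245,.028,.02],[.005,.005,.003,.004]);print(x,f)
    if ms is M: X=x
P=model(X)
f=7
show([("side",(280,330,290,340),S),("top",(195,232,335,377),T)],"n0.png",[(P,[(0,1),(2,3),(4,5),(6,7),(0,4),(2,6),(0,2),(4,6),(1,5),(3,7)],(0,0,255))],8)
```

```text
[ 0.5422353  -0.24398669  0.02812736  0.03011455] 119.0205078125
[ 0.54249547 -0.24085346  0.03256268  0.02306869] 8.03125
[ 0.54106259 -0.24770915  0.03068676  0.02587126] 97.991455078125
```

View pics/n0.png

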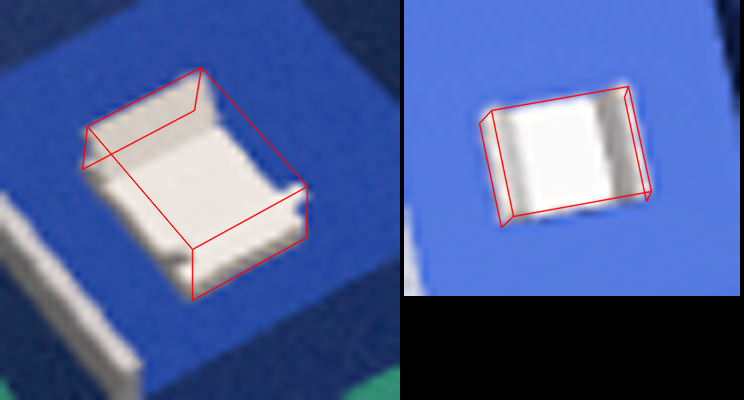

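Run:
```python
from h import *
for p in((181,227),(240,240),(221,204),(126,205),(132,244),(308,264)): print(p,back("top",p,.025).round(3))
# medium corner estimates
def u(p,f,o): return ((np.array(p)+.5)/f-.5)+o
print([back("top",u(p,6,np.array([150,175])),.03).round(3)[:2] for p in((443,402),(555,300),(638,400),(535,497))])
s=r.get_state();print(s["clock"],s["tool_pos"],s["joint_positions"])
v=np.array([np.cos(1.944),np.sin(1.944),0]);R0=np.c_[np.cross([0,0,-1],v),[0,0,-1],v];print(R0)
print((s["ee_rot"].T@(np.array([.5734,.1904,.16])-s["tool_pos"])*100).round(2), np.degrees(np.arctan2(s["ee_rot"][1,2],s["ee_rot"][0,2]))/57.2958)
```

```text
(181, 227) [0.499 0.317 0.025]
(240, 240) [0.457 0.127 0.025]
(221, 204) [0.575 0.19  0.025]
(126, 205) [0.571 0.497 0.025]
(132, 244) [0.444 0.471 0.025]
(308, 264) [ 0.38  -0.09   0.025]
[array([0.451, 0.179]), array([0.506, 0.12 ]), array([0.452, 0.076]), array([0.401, 0.13 ])]
6.3333 [0.47560878 0.1443684  0.22309056] [ 6.96944906e-02  3.88160472e-01  1.77236633e+00 -4.36425883e-04
  9.81508952e-01 -1.87652692e+00]
[[ 0.93116407  0.         -0.36460044]
 [ 0.36460044  0.          0.93116407]
 [ 0.         -1.          0.        ]]
[10.79  6.3   0.7 ] 1.9464633990257978
```

Request:
play_rows:
  motion:
    - [[3.2,1.8,0.1,0,0,0,1],[3.2,1.8,0.1,0,0,0,1],[3.2,1.8,0.1,0,0,0,1],[3.2,1.8,0.1,0,0,0,1],[3.0,1.8,0.1,0,0,0,1],[0,0,0,0,0,0.105,1],[0,0,0,0,0,0.105,1],[0,0,0,0,0,0.105,1],[0,0,0,0,0,0.105,1],[0,0,0,0,0,0.104,1]]

```text
clock: 7.17
tool_pos: [0.6221, 0.205, 0.1335]
ee_rot: [[0.805, -0.469, -0.363], [0.313, -0.184, 0.932], [-0.504, -0.864, -0.002]]
wrist_force: [0.6, -0.9, -1.0]
grip_width: 0.999
```

Request:
play_rows:
  motion:
    - [[0,0,0,0,0,0,1],[0,0,0,0,0,0,1]]

```text
clock: 7.33
tool_pos: [0.6214, 0.2055, 0.131]
ee_rot: [[0.806, -0.467, -0.365], [0.316, -0.183, 0.931], [-0.501, -0.865, -0.0]]
wrist_force: [-0.7, -0.1, 0.2]
grip_width: 1.001
```

```bash
cat >> h.py <<'E'
def goal(C,yaw,phi,back_=.004):
    """tool pose for blank centre C, jaw yaw, tilt phi(deg) about tool z"""
    v=np.array([np.cos(yaw),np.sin(yaw),0]);R0=np.c_[np.cross([0,0,-1],v),[0,0,-1],v]
    R=R0@Rz(np.radians(phi)); return np.array(C)-R[:,1]*back_,R
def rel(p,R):
    s=r.get_state();from scipy.spatial.transform import Rotation as Q
    print("t",s["clock"],"pos",s["tool_pos"].round(4),"w",round(s["grip_width"],3),"F",s["wrist_force"].round(1))
    print("shift cm",(s["ee_rot"].T@(p-s["tool_pos"])*100).round(2),"turn",Q.from_matrix(s["ee_rot"].T@R).as_rotvec().round(4))
E
python3 - <<'E'
from h import *
rel(*goal([.5734,.1904,.022],1.944,30))
s=cap("side","s3.png");t=cap("top","t3.png")
cv2.imwrite("pics/s3z.png",np.hstack([cv2.resize(s[120:230,200:320],None,fx=3.5,fy=3.5),cv2.resize(t[160:270,170:280],None,fx=3.5,fy=3.5)]))
E
```

```text
t 7.3333 pos [0.6214 0.2055 0.131 ] w 1.001 F [-0.7 -0.1  0.2]
shift cm [ 1.12 11.54  0.35] turn [ 0.0004  0.0003 -0.0014]
```

View pics/s3z.png

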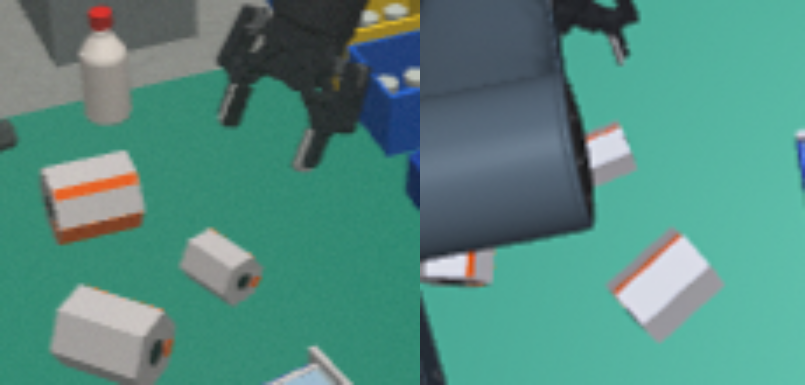

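Request:
play_rows:
  motion:
    - [[1.1,2,0.35,0,0,0,1],[0,2.5,0,0,0,0,1],[0,2.5,0,0,0,0,1],[0,1.8,0,0,0,0,1],[0,1.2,0,0,0,0,1],[0,0.8,0,0,0,0,1],[0,0.7,0,0,0,0,1],[0,0,0,0,0,0,1]]
  newtons: 30

```text
clock: 8.1
tool_pos: [0.5741, 0.1921, 0.0284]
ee_rot: [[0.805, -0.466, -0.368], [0.318, -0.184, 0.93], [-0.501, -0.865, 0.0]]
wrist_force: [-0.1, 0.1, -0.1]
grip_width: 1.002
```

Run:
```python
from h import *
rel(*goal([.5734,.1904,.022],1.944,30))
s=cap("side","s4.png");
cv2.imwrite("pics/s4z.png",cv2.resize(s[150:230,210:320],None,fx=6,fy=6,interpolation=cv2.INTER_CUBIC))
```

```text
t 8.1 pos [0.5741 0.1921 0.0284] w 1.002 F [-0.1  0.1 -0.1]
shift cm [ 0.21  0.21 -0.13] turn [ 0.0016  0.0029 -0.0011]
```

View pics/s4z.png

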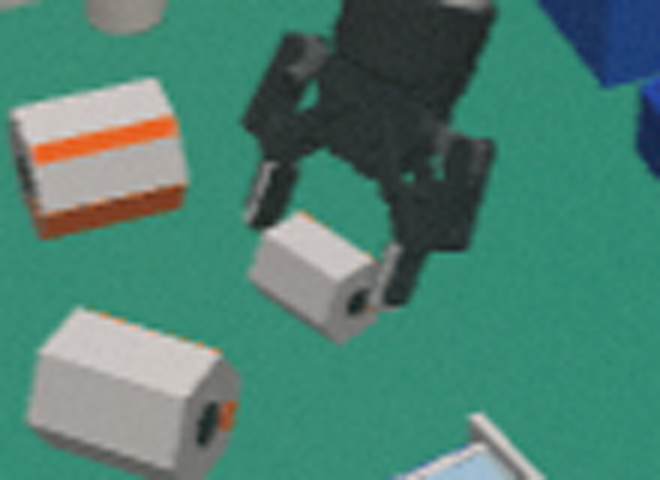

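Request:
play_rows:
  motion:
    - [[0.2,0.25,-0.1,0,0,0,1],[0,0,0,0,0,0,0.5],[0,0,0,0,0,0,0.5],[0,0,0,0,0,0,0.5],[0,0,0,0,0,0,0.5],[0,0,0,0,0,0,0.5],[0,0,0,0,0,0,0.5]]
  newtons: 30

```text
clock: 8.73
tool_pos: [0.5767, 0.192, 0.0256]
ee_rot: [[0.806, -0.463, -0.369], [0.319, -0.184, 0.93], [-0.499, -0.867, -0.0]]
wrist_force: [2.4, 1.4, 2.7]
grip_width: 0.653
```

Request:
play_rows:
  motion:
    - [[-0.5,-0.9,0,0,0,0,0.5],[0.4,-1.7,0,0,0,0,0.5],[0.4,-1.7,0,0,0,0,0.5],[0.4,-1.7,0,0,0,0,0.5],[0.6,-1.7,0,0,0,0,0.5],[0,0,0,0,0,0,0.5]]

```text
clock: 9.23
tool_pos: [0.6254, 0.2112, 0.0874]
ee_rot: [[0.809, -0.459, -0.369], [0.32, -0.183, 0.93], [-0.494, -0.87, -0.001]]
wrist_force: [1.5, 0.5, -2.5]
grip_width: 0.652
```

Request:
play_rows:
  motion:
    - [[0,0,0,0,0,-0.116,0.5],[0,0,0,0,0,-0.116,0.5],[0,0,0,0,0,-0.116,0.5],[0,0,0,0,0,-0.116,0.5],[0,0,0,0,0,-0.116,0.5],[0,0,0,0,0,-0.116,0.5],[0,0,0,0,0,-0.116,0.5],[0,0,0,0,0,-0.116,0.5],[0,0,0,0,0,-0.118,0.5],[0,0,0,0,0,0,0.5]]

```text
clock: 10.07
tool_pos: [0.6162, 0.2165, 0.0828]
ee_rot: [[0.847, 0.372, -0.379], [0.336, 0.177, 0.925], [0.411, -0.911, 0.025]]
wrist_force: [-1.0, -1.2, -2.7]
grip_width: 0.65
```

Run:
```python
from h import *
s=r.get_state();print(s["tool_pos"],s["ee_rot"].round(3),s["joint_positions"].round(2))
s=cap("side","s5.png");
cv2.imwrite("pics/s5z.png",cv2.resize(s[120:230,210:320],None,fx=5,fy=5,interpolation=cv2.INTER_CUBIC))
```

```text
[0.61620665 0.2165437  0.08275397] [[ 0.847  0.372 -0.379]
 [ 0.336  0.177  0.925]
 [ 0.411 -0.911  0.025]] [ 0.11  0.71  1.79  0.52  0.28 -2.32]
```

View pics/s5z.png

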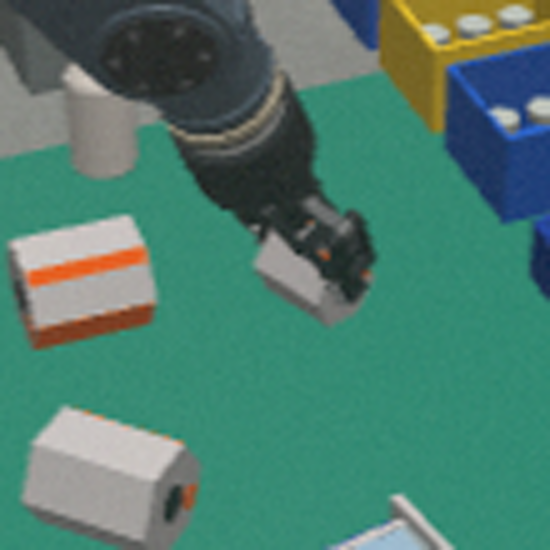

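Run:
```python
from h import *
s=r.get_state()
# blank yaw set by gripper; keep
rel(*goal([.62,.214,.06],1.947,-30))
```

```text
t 10.1167 pos [0.6185 0.2166 0.0836] w 0.652 F [ 0.2 -0.5 -2.4]
shift cm [-0.98  1.76 -0.34] turn [-0.0259  0.0011 -0.0978]
```

Request:
play_rows:
  motion:
    - [[0,0,0,-0.013,0,-0.05,0.5],[0,0,0,-0.013,0,-0.05,0.5],[0,0,0,0,0,0,0.5],[0,0,0,0,0,0,0.5]]

```text
clock: 10.45
tool_pos: [0.6226, 0.2197, 0.0856]
ee_rot: [[0.813, 0.444, -0.377], [0.325, 0.19, 0.926], [0.483, -0.876, 0.01]]
wrist_force: [0.6, 0.1, -2.0]
grip_width: 0.649
```

Run:
```python
from h import *
rel(*goal([.62,.214,.022],1.947,-30)); s=r.get_state(); print(s["joint_positions"].round(2)); print(s["ee_rot"].round(3))
```

```text
t 10.45 pos [0.6226 0.2197 0.0856] w 0.649 F [ 0.6  0.1 -2. ]
shift cm [-3.48  4.95 -0.49] turn [-0.0136  0.0037 -0.0196]
[ 0.11  0.71  1.83  0.87  0.18 -2.67]
[[ 0.813  0.444 -0.377]
 [ 0.325  0.19   0.926]
 [ 0.483 -0.876  0.01 ]]
```

Request:
play_rows:
  motion:
    - [[1.6,0.9,-0.75,0,0,0,0.5],[1.6,0.9,-0.75,0,0,0,0.5],[1.6,0.9,-0.75,0,0,0,0.5],[1.6,0.9,-0.75,0,0,0,0.5],[0,0,0,0,0,0,0.5],[0,0,0,0,0,0,0.5]]

```text
clock: 10.95
tool_pos: [0.7035, 0.2189, 0.0854]
ee_rot: [[0.812, 0.446, -0.376], [0.325, 0.189, 0.927], [0.485, -0.875, 0.008]]
wrist_force: [-0.2, -0.2, -2.4]
grip_width: 0.65
```

Run:
```python
from h import *
rel(*goal([.70,.22,.022],1.947,-30)); s=r.get_state(); print(s["joint_positions"].round(2)); print(s["ee_rot"].round(3))
```

```text
t 10.95 pos [0.7035 0.2189 0.0854] w 0.65 F [-0.2 -0.2 -2.4]
shift cm [-3.33  5.01  0.19] turn [-0.0116  0.0043 -0.0177]
[ 0.09  0.77  1.63  0.52  0.3  -2.33]
[[ 0.812  0.446 -0.376]
 [ 0.325  0.189  0.927]
 [ 0.485 -0.875  0.008]]
```

Request:
play_rows:
  motion:
    - [[-0.8,1.4,0,-0.006,0,-0.009,0.5],[-0.8,1.4,0,-0.006,0,-0.009,0.5],[-0.5,0.9,0,0,0,0,0.5],[-0.4,0.7,0,0,0,0,0.5],[-0.2,0.4,0,0,0,0,0.5],[0,0,0,0,0,0,0.5],[0,0,0,0,0,0,0.5]]

```text
clock: 11.53
tool_pos: [0.7009, 0.2196, 0.0295]
ee_rot: [[0.805, 0.463, -0.371], [0.322, 0.184, 0.929], [0.498, -0.867, -0.001]]
wrist_force: [-0.0, -0.5, -3.1]
grip_width: 0.649
```

Run:
```python
from h import *
rel(*goal([.70,.22,.022],1.947,-30)); s=r.get_state(); print(s["joint_positions"].round(2)); print(s["ee_rot"].round(3))
```

```text
t 11.5333 pos [0.7009 0.2196 0.0295] w 0.649 F [-0.  -0.5 -3.1]
shift cm [-0.43  0.21  0.07] turn [-0.0016  0.0038 -0.0024]
[ 0.1   0.86  1.65  0.84  0.19 -2.65]
[[ 0.805  0.463 -0.371]
 [ 0.322  0.184  0.929]
 [ 0.498 -0.867 -0.001]]
```

Request:
play_rows:
  motion:
    - [[-0.1,0.17,0,0,0,0,0.5],[-0.08,0.13,0,0,0,0,0.5],[0,0,0,0,0,0,0.5],[0,0,0,0,0,0,0.5]]

```text
clock: 11.87
tool_pos: [0.7021, 0.2196, 0.0272]
ee_rot: [[0.804, 0.465, -0.371], [0.322, 0.185, 0.929], [0.5, -0.866, -0.001]]
wrist_force: [-0.5, -0.1, 0.3]
grip_width: 0.65
```

Request:
play_rows:
  motion:
    - [[-0.02,0.03,0,0,0,0,0.6],[0,0,0,0,0,0,0.75],[0,0,0,0,0,0,0.9],[0,0,0,0,0,0,1],[0,0,0,0,0,0,1],[0,0,0,0,0,0,1],[0,-2,0,0,0,0,1],[0,-3,0,0,0,0,1],[0,-4,0,0,0,0,1],[0,-4,0,0,0,0,1]]

```text
clock: 12.7
tool_pos: [0.6404, 0.195, 0.1386]
ee_rot: [[0.805, 0.463, -0.37], [0.322, 0.184, 0.929], [0.498, -0.867, -0.001]]
wrist_force: [0.9, 0.5, 0.2]
grip_width: 0.999
```

Run:
```python
from h import *
s=cap("side","s6.png");t=cap("top","t6.png")
cv2.imwrite("pics/s6z.png",np.hstack([cv2.resize(s[120:230,220:320],None,fx=4,fy=4,interpolation=cv2.INTER_CUBIC),cv2.resize(t[130:240,170:270],None,fx=4,fy=4,interpolation=cv2.INTER_CUBIC)]))
rel(*goal([.70,.22,.022],1.947,-30))
```

```text
t 12.8 pos [0.6414 0.1951 0.144 ] w 1.0 F [0.8 0.4 0.2]
shift cm [-0.66 13.34  0.19] turn [0.0014 0.0047 0.0058]
```

View pics/s6z.png

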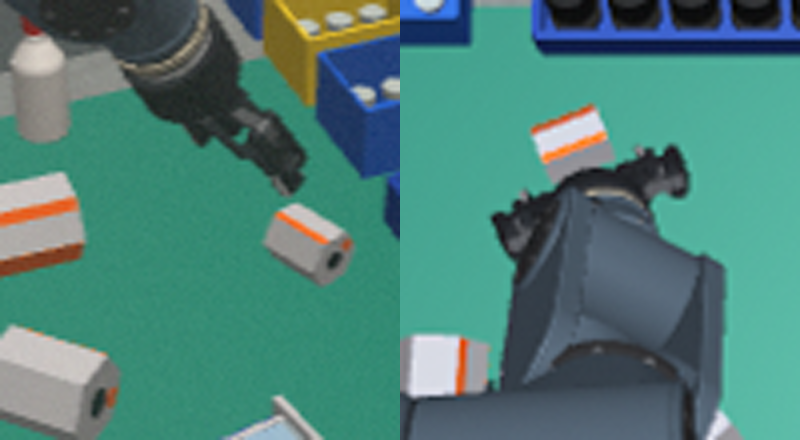

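Run:
```python
from h import *
s=cv2.imread("pics/s6.png");t=cv2.imread("pics/t6.png")
cv2.imwrite("pics/s6y.png",np.hstack([cv2.resize(s[165:195,280:315],None,fx=11,fy=11,interpolation=cv2.INTER_CUBIC),cv2.resize(t[150:180,200:230],None,fx=11,fy=11,interpolation=cv2.INTER_CUBIC)]))
```

```text
(no output)
```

View pics/s6y.png

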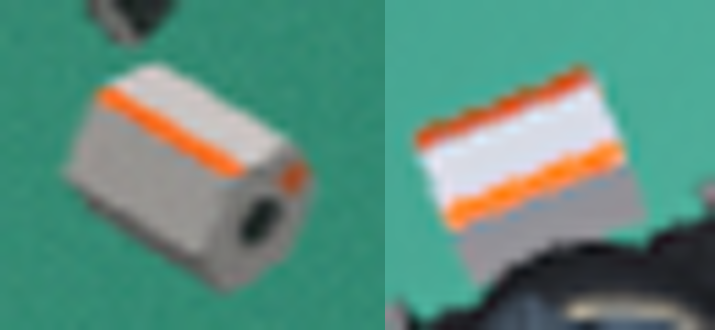

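```bash
cat >> h.py <<'E'
def fitblank(S,T,ws,wt,p0,z=.022):
    M={}
    for n,im,w in(("side",S,ws),("top",T,wt)):
        if im is None: continue
        a,b,c,d=w;h=cv2.cvtColor(im,cv2.COLOR_BGR2HSV)
        g=(h[...,0]>60)&(h[...,0]<95)&(h[...,1]>90); m=np.zeros(im.shape[:2],np.uint8);m[a:b,c:d]=~g[a:b,c:d]
        k,l,st,_=cv2.connectedComponentsWithStats(m);i=1+np.argmax(st[1:,4]);M[n]=l==i;print(n,st[i])
    return silfit(lambda p:hexpts(p[0],p[1],p[2],z),M,p0,[.005,.005,.1])
E
python3 - <<'E'
from h import *
S=cv2.imread("pics/s6.png")
x,f=fitblank(S,None,(169,195,283,311),None,[.70,.217,-1.197]);print(x,f)
p,R=goal([x[0],x[1],.022],x[2]+np.pi,45,.12);rel(p,R);print(p)
E
```

```text
side [286 171  23  21 310]
[ 0.70215065  0.21838704 -1.19969752] 5.667724609375
t 12.8 pos [0.6414 0.1951 0.144 ] w 1.0 F [0.8 0.4 0.2]
shift cm [11.07 10.78 -0.15] turn [0.005  0.0086 1.3148]
[0.78122748 0.24915804 0.10685281]
```

Request:
play_rows:
  motion:
    - [[0,-1,0,0,0,0.1,1],[0,0,0,0,0,0.11,1],[0,0,0,0,0,0.11,1],[0,0,0,0,0,0.11,1],[0,0,0,0,0,0.11,1],[0,0,0,0,0,0.11,1],[0,0,0,0,0,0.11,1],[0,0,0,0,0,0.11,1],[0,0,0,0,0,0,1]]

```text
clock: 13.55
tool_pos: [0.6413, 0.1997, 0.1408]
ee_rot: [[0.886, -0.267, -0.38], [0.367, -0.098, 0.925], [-0.284, -0.959, 0.011]]
wrist_force: [0.8, 0.2, -0.4]
grip_width: 0.995
```

Run:
```python
from h import *
x=[ 0.70215065,0.21838704,-1.19969752]
p,R=goal([x[0],x[1],.022],x[2]+np.pi,45,.12);rel(p,R);print(p,r.get_state()["joint_positions"].round(2))
```

```text
t 13.55 pos [0.6413 0.1997 0.1408] w 0.995 F [ 0.8  0.2 -0.4]
shift cm [15.17 -0.96 -0.77] turn [1.000e-04 2.170e-02 4.969e-01]
[0.78122748 0.24915804 0.10685281] [ 0.16  0.82  1.16 -0.06  1.44 -1.79]
```

Request:
play_rows:
  motion:
    - [[3.8,-0.2,-0.2,0,0.01,0,1],[3.8,-0.3,-0.2,0,0.01,0,1],[3.8,-0.3,-0.2,0,0,0,1],[3.8,-0.2,-0.2,0,0,0,1],[0,0,0,0,0,0.1,1],[0,0,0,0,0,0.1,1],[0,0,0,0,0,0.1,1],[0,0,0,0,0,0.1,1],[0,0,0,0,0,0.1,1],[0,0,0,0,0,0,1]]

```text
clock: 14.38
tool_pos: [0.7375, 0.2325, 0.1015]
ee_rot: [[0.664, -0.653, -0.363], [0.263, -0.25, 0.932], [-0.7, -0.715, 0.006]]
wrist_force: [-0.2, -0.6, -0.5]
grip_width: 1.001
```

Run:
```python
from h import *
S=cap("side","s7.png");T=cap("top","t7.png")
x,f=fitblank(S,None,(169,195,283,311),None,[.702,.218,-1.2]);print(x,f)
p,R=goal([x[0],x[1],.022],x[2]+np.pi,45,.004);rel(p,R);print(p,r.get_state()["joint_positions"].round(2))
cv2.imwrite("pics/s7z.png",np.hstack([cv2.resize(S[120:230,220:340],None,fx=3.5,fy=3.5,interpolation=cv2.INTER_CUBIC),cv2.resize(T[110:220,170:270],None,fx=3.5,fy=3.5,interpolation=cv2.INTER_CUBIC)]))
```

```text
side [286 171  23  21 310]
[ 0.70211169  0.21835831 -1.19284046] 5.673828125
t 14.4833 pos [0.7403 0.2329 0.106 ] w 0.998 F [0.4 0.7 0.6]
shift cm [ 2.86  8.5  -0.01] turn [-0.008  -0.0019  0.0224]
[0.70474049 0.21940206 0.02482843] [ 0.2   1.33  0.22 -0.16  2.34 -1.81]
```

View pics/s7z.png

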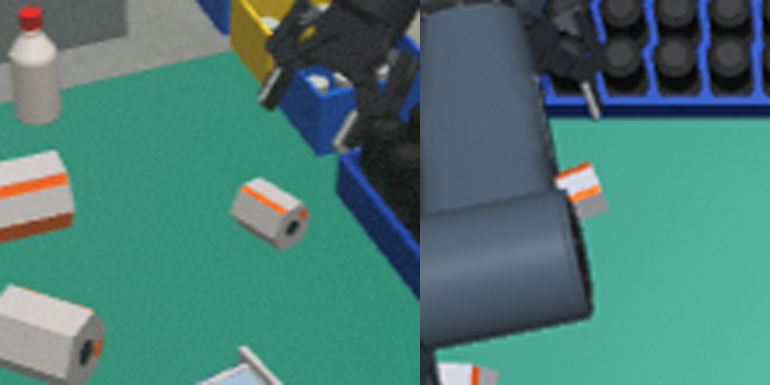

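Request:
play_rows:
  motion:
    - [[1.4,2,0,0,0,0,1],[1.4,2,0,0,0,0,1],[0,1.5,0,0,0,0.02,1],[0,1,0,0,0,0,1],[0,0.5,0,0,0,0,1],[0,0,0,0,0,0,1]]

```text
clock: 14.98
tool_pos: [0.7141, 0.2228, 0.0392]
ee_rot: [[0.661, -0.657, -0.362], [0.259, -0.253, 0.932], [-0.704, -0.71, 0.003]]
wrist_force: [-0.7, -0.3, 0.1]
grip_width: 1.002
```

Run:
```python
from h import *
S=cap("side","s8.png")
x=[.7021,.2184,-1.197]
p,R=goal([x[0],x[1],.022],x[2]+np.pi,45,.004);rel(p,R);print(p,r.get_state()["joint_positions"].round(2))
cv2.imwrite("pics/s8z.png",cv2.resize(S[120:210,240:350],None,fx=6,fy=6,interpolation=cv2.INTER_CUBIC))
```

```text
t 15.0333 pos [0.7148 0.2229 0.04  ] w 1.0 F [-0.7  0.2 -0.3]
shift cm [0.31 1.82 0.03] turn [-0.0046 -0.0003  0.0054]
[0.70473312 0.21943281 0.02482843] [ 0.2   1.33  0.39 -0.14  2.18 -1.78]
```

View pics/s8z.png

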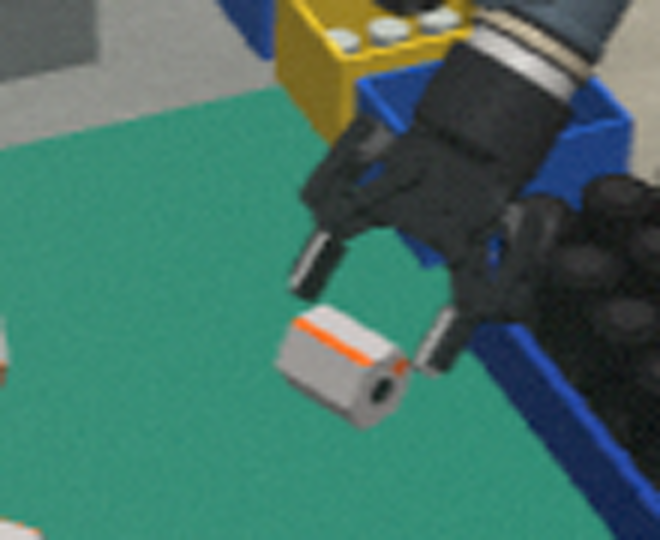

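```bash
python3 - <<'E'
from h import *
for p in((204,142),(280,143),(345,141)):print(back("top",p,0.0).round(3),back("top",p,.03).round(3))
for p in((317,165),(317,178),(398,260),(398,245)):print("side",p,back("side",p,0).round(3),back("side",p,.05).round(3))
E
python3 - <<'E'
import cv2
t=cv2.imread("pics/t0.png") if 0 else cv2.imread("pics/top0.png")
cv2.imwrite("pics/tray.png",cv2.resize(t[80:160,140:260],None,fx=6,fy=6,interpolation=cv2.INTER_CUBIC))
E
```

```text
[0.793 0.254 0.   ] [0.783 0.25  0.03 ]
[ 0.789 -0.002  0.   ] [ 0.779 -0.002  0.03 ]
[ 0.796 -0.22   0.   ] [ 0.786 -0.217  0.03 ]
side (317, 165) [0.814 0.296 0.   ] [0.781 0.236 0.05 ]
side (317, 178) [0.782 0.23  0.   ] [0.751 0.173 0.05 ]
side (398, 260) [ 0.828 -0.191 -0.   ] [ 0.795 -0.227  0.05 ]
side (398, 245) [ 0.86  -0.141  0.   ] [ 0.825 -0.179  0.05 ]
```

View pics/tray.png

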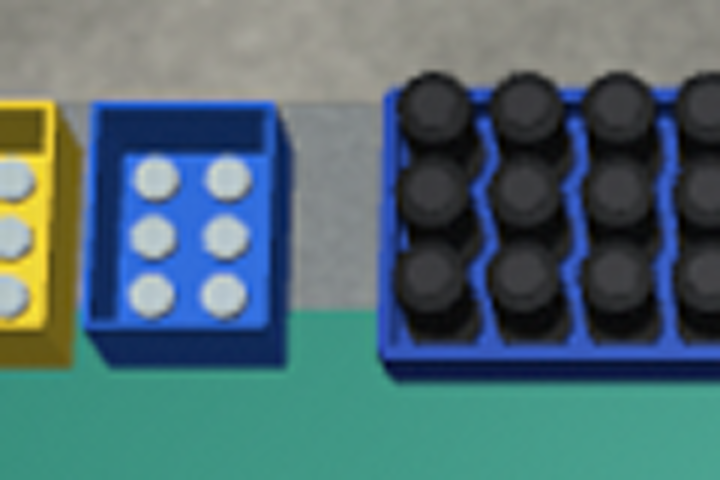

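Request:
play_rows:
  motion:
    - [[0,-3,0,0,0,0,1],[0,-1,0,0,0,-0.09,1],[0,0,0,0,0,-0.09,1],[0,0,0,0,0,-0.087,1],[0,0,0,0,0,0,1]]

```text
clock: 15.45
tool_pos: [0.7399, 0.2329, 0.0711]
ee_rot: [[0.812, -0.458, -0.362], [0.317, -0.175, 0.932], [-0.49, -0.871, 0.003]]
wrist_force: [-0.2, -0.3, 0.7]
grip_width: 0.998
```

Run:
```python
from h import *
x=[.7021,.2184,-1.197]
p,R=goal([x[0],x[1],.022],x[2]+np.pi,30,.004);rel(p,R);print(p,r.get_state()["joint_positions"].round(2))
```

```text
t 15.45 pos [0.7399 0.2329 0.0711] w 0.998 F [-0.2 -0.3  0.7]
shift cm [-1.11  5.86  0.01] turn [-0.0043 -0.0016  0.011 ]
[0.7039619 0.2191303 0.0254641] [ 0.19  1.18  0.58 -0.09  1.89 -1.76]
```

Request:
play_rows:
  motion:
    - [[-1.1,0.5,0,0,0,0.01,1],[0,2,0,0,0,0,1],[0,1.6,0,0,0,0,1],[0,1,0,0,0,0,1],[0,0.6,0,0,0,0,1],[0,0,0,0,0,0,1],[0,0,0,0,0,0,1]]

```text
clock: 16.03
tool_pos: [0.7052, 0.2195, 0.0228]
ee_rot: [[0.805, -0.469, -0.362], [0.315, -0.179, 0.932], [-0.502, -0.865, 0.003]]
wrist_force: [0.1, 0.4, 0.1]
grip_width: 0.994
```

Run:
```python
from h import *
x=[.7021,.2184,-1.197]
p,R=goal([x[0],x[1],.022],x[2]+np.pi,30,.004);rel(p,R)
```

```text
t 16.0333 pos [0.7052 0.2195 0.0228] w 0.994 F [0.1 0.4 0.1]
shift cm [-0.24 -0.16  0.01] turn [-0.0043 -0.0013 -0.0028]
```

Close, lift, then turn 60°.

Request:
play_rows:
  motion:
    - [[-0.22,-0.25,0,0,0,0,1],[0,0,0,0,0,0,0.5],[0,0,0,0,0,0,0.5],[0,0,0,0,0,0,0.5],[0,0,0,0,0,0,0.5],[0,0,0,0,0,0,0.5],[0,0,0,0,0,0,0.5]]
  newtons: 30

```text
clock: 16.62
tool_pos: [0.7047, 0.2194, 0.027]
ee_rot: [[0.806, -0.468, -0.362], [0.315, -0.179, 0.932], [-0.501, -0.865, 0.003]]
wrist_force: [2.4, 1.7, 4.0]
grip_width: 0.652
```

Request:
play_rows:
  motion:
    - [[-0.5,-0.9,0,0,0,0,0.5],[-1.0,-1.7,0,0,0,0,0.5],[-1.0,-1.7,0,0,0,0,0.5],[-0.5,-0.9,0,0,0,0,0.5],[0,0,0,0,0,0,0.5]]

```text
clock: 17.03
tool_pos: [0.7066, 0.2194, 0.0913]
ee_rot: [[0.809, -0.463, -0.362], [0.315, -0.178, 0.932], [-0.496, -0.868, 0.002]]
wrist_force: [1.7, -0.1, -1.3]
grip_width: 0.645
```

Request:
play_rows:
  motion:
    - [[0,0,0,0,0,-0.116,0.5],[0,0,0,0,0,-0.116,0.5],[0,0,0,0,0,-0.116,0.5],[0,0,0,0,0,-0.116,0.5],[0,0,0,0,0,-0.116,0.5],[0,0,0,0,0,-0.116,0.5],[0,0,0,0,0,-0.1,0.5],[0,0,0,0,0,-0.09,0.5],[0,0,0,0,0,-0.08,0.5],[0,0,0,0,0,-0.08,0.5]]

```text
clock: 17.87
tool_pos: [0.7023, 0.2196, 0.0861]
ee_rot: [[0.816, 0.449, -0.365], [0.316, 0.181, 0.931], [0.484, -0.875, 0.006]]
wrist_force: [-0.1, 3.1, -2.4]
grip_width: 0.652
```

Run:
```python
from h import *
p,R=goal([.70,.2184,.022],1.944,-30,.004);rel(p,R);print(r.get_state()["joint_positions"].round(2),r.get_state()["ee_rot"].round(3))
```

```text
t 17.8667 pos [0.7023 0.2196 0.0861] w 0.652 F [-0.1  3.1 -2.4]
shift cm [-3.33  5.08 -0.07] turn [-0.0053 -0.003  -0.0187]
[ 0.1   0.76  1.63  0.49  0.29 -2.29] [[ 0.816  0.449 -0.365]
 [ 0.316  0.181  0.931]
 [ 0.484 -0.875  0.006]]
```

Request:
play_rows:
  motion:
    - [[-0.8,1.4,0,-0.003,0,-0.009,0.5],[-0.8,1.4,0,-0.002,0,-0.009,0.5],[-0.5,0.9,0,0,0,0,0.5],[-0.4,0.7,0,0,0,0,0.5],[-0.2,0.35,0,0,0,0,0.5],[-0.1,0.15,0,0,0,0,0.5],[0,0,0,0,0,0,0.5],[0,0,0,0,0,0,0.5]]

```text
clock: 18.53
tool_pos: [0.7038, 0.2204, 0.0297]
ee_rot: [[0.808, 0.465, -0.362], [0.313, 0.183, 0.932], [0.499, -0.866, 0.002]]
wrist_force: [-0.6, 0.5, -3.2]
grip_width: 0.649
```

Run:
```python
from h import *
p,R=goal([.70,.2184,.022],1.944,-30,.0055);rel(p,R)
```

```text
t 18.5333 pos [0.7038 0.2204 0.0297] w 0.649 F [-0.6  0.5 -3.2]
shift cm [-0.75 -0.1  -0.05] turn [-0.0009 -0.0032 -0.0009]
```

Request:
play_rows:
  motion:
    - [[-0.1,0.17,0,0,0,0,0.5],[-0.05,0.09,0,0,0,0,0.5],[0,0,0,0,0,0,0.5],[0,0,0,0,0,0,0.5]]

```text
clock: 18.87
tool_pos: [0.7039, 0.2203, 0.0267]
ee_rot: [[0.808, 0.465, -0.362], [0.313, 0.183, 0.932], [0.499, -0.866, 0.002]]
wrist_force: [0.2, 0.2, -3.4]
grip_width: 0.648
```

Request:
play_rows:
  motion:
    - [[-0.05,0.09,0,0,0,0,0.5],[-0.05,0.09,0,0,0,0,0.5],[0,0,0,0,0,0,0.5],[0,0,0,0,0,0,0.5]]

```text
clock: 19.2
tool_pos: [0.7042, 0.2203, 0.0258]
ee_rot: [[0.807, 0.466, -0.362], [0.312, 0.183, 0.932], [0.501, -0.866, 0.002]]
wrist_force: [-3.2, -1.2, 4.6]
grip_width: 0.651
```

Contact made; release and back off.

Request:
play_rows:
  motion:
    - [[0,0,0,0,0,0,0.65],[0,0,0,0,0,0,0.75],[0,0,0,0,0,0,0.9],[0,0,0,0,0,0,1],[0,0,0,0,0,0,1],[0,0,0,0,0,0,1],[0,-2,0,0,0,0,1],[0,-3,0,0,0,0,1],[0,-4,0,0,0,0,1],[0,-3,0,0,0,0,1]]

```text
clock: 20.03
tool_pos: [0.6471, 0.198, 0.1294]
ee_rot: [[0.808, 0.464, -0.362], [0.313, 0.182, 0.932], [0.499, -0.867, 0.002]]
wrist_force: [0.7, -0.6, 0.4]
grip_width: 0.999
```

Run:
```python
from h import *
S=cap("side","s9.png");T=cap("top","t9.png")
cv2.imwrite("pics/s9y.png",np.hstack([cv2.resize(S[160:200,275:320],None,fx=9,fy=9,interpolation=cv2.INTER_CUBIC),cv2.resize(T[145:185,195:235],None,fx=9,fy=9,interpolation=cv2.INTER_CUBIC)]))
x,f=fitblank(S,None,(169,195,283,311),None,[.702,.218,-1.2]);print(x,f)
p,R=goal([x[0],x[1],.022],x[2]+np.pi,0,.1);rel(p,R)
```

```text
side [286 169  24  22 322]
[ 0.70570619  0.2202622  -1.18773334] 12.762939453125
t 20.1333 pos [0.6481 0.1981 0.1327] w 0.997 F [ 0.2  0.3 -0.6]
shift cm [ 4.79  4.03 -0.02] turn [ 0.0031 -0.0123  0.5277]
```

View pics/s9y.png

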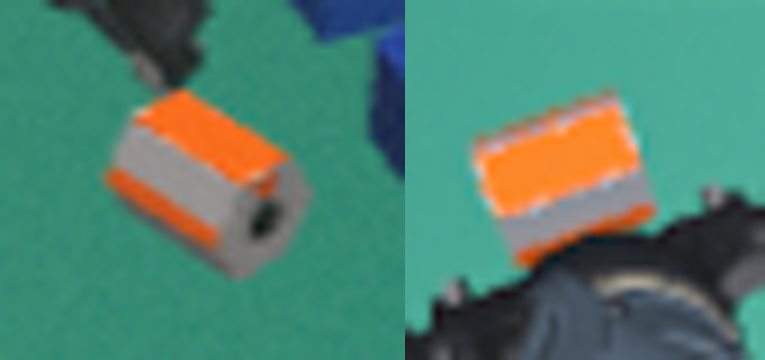

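Request:
play_rows:
  motion:
    - [[0,-1,0,0,0,0.09,1],[0,0,0,0,0,0.11,1],[0,0,0,0,0,0.11,1],[0,0,0,0,0,0.11,1],[0,0,0,0,0,0.11,1],[0,0,0,0,0,0,1],[0,0,0,0,0,0,1]]

```text
clock: 20.72
tool_pos: [0.6463, 0.2019, 0.1323]
ee_rot: [[0.928, 0.042, -0.371], [0.37, 0.032, 0.929], [0.051, -0.999, 0.014]]
wrist_force: [0.2, -1.2, -0.7]
grip_width: 0.998
```

Run:
```python
from h import *
p,R=goal([.7055,.2203,.022],1.945,0,.002);rel(p,R)
```

```text
t 20.7167 pos [0.6463 0.2019 0.1323] w 0.998 F [ 0.2 -1.2 -0.7]
shift cm [ 5.62 11.12 -0.63] turn [-0.0137  0.0054  0.051 ]
```

Request:
play_rows:
  motion:
    - [[2.8,1,-0.3,0,0,0.025,1],[2.8,1,-0.3,-0.014,0.005,0.025,1],[0,1.5,0,0,0,0,1],[0,1.5,0,0,0,0,1],[0,1.5,0,0,0,0,1],[0,1.5,0,0,0,0,1],[0,1,0,0,0,0,1],[0,0,0,0,0,0,1]]

```text
clock: 21.38
tool_pos: [0.6968, 0.216, 0.0417]
ee_rot: [[0.931, -0.008, -0.365], [0.365, -0.002, 0.931], [-0.008, -1.0, 0.001]]
wrist_force: [-0.2, -0.2, -0.7]
grip_width: 1.0
```

Run:
```python
from h import *
p,R=goal([.7055,.2203,.022],1.945,0,.002);rel(p,R)
S=cap("side","s10.png")
cv2.imwrite("pics/s10z.png",cv2.resize(S[130:210,260:340],None,fx=6,fy=6,interpolation=cv2.INTER_CUBIC))
```

```text
t 21.3833 pos [0.6968 0.216  0.0417] w 1.0 F [-0.2 -0.2 -0.7]
shift cm [0.98 1.76 0.08] turn [-0.0009 -0.0008 -0.0082]
```

View pics/s10z.png

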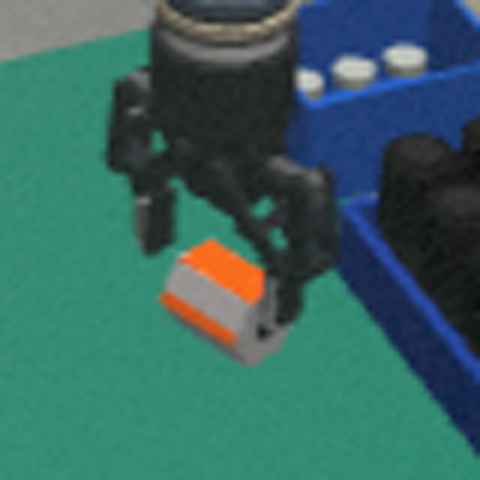

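Request:
play_rows:
  motion:
    - [[0.95,0,0.08,0,0,-0.008,1],[0,0.9,0,0,0,0,1],[0,0.7,0,0,0,0,1],[0,0,0,0,0,0,1],[0,0,0,0,0,0,0.5],[0,0,0,0,0,0,0.5],[0,0,0,0,0,0,0.5],[0,0,0,0,0,0,0.5],[0,0,0,0,0,0,0.5],[0,0,0,0,0,0,0.5]]
  newtons: 30

```text
clock: 22.27
tool_pos: [0.709, 0.221, 0.0299]
ee_rot: [[0.931, 0.007, -0.365], [0.365, 0.002, 0.931], [0.007, -1.0, -0.001]]
wrist_force: [0.1, 0.9, 1.0]
grip_width: 0.647
```

Request:
play_rows:
  motion:
    - [[0,-1,0,0,0,0,0.5],[0,-3,0,0,0,0,0.5],[0,-4,0,0,0,0,0.5],[0,-4,0,0,0,0,0.5],[0,-4,0,0,0,0,0.5],[0,0,-1,0,0.08,0,0.5],[0,0,-2,0,0.11,0,0.5],[0,0,-2,0,0.11,0,0.5],[0,0,-2,0,0.11,0,0.5],[0,0,-2,0,0.11,0,0.5]]

```text
clock: 23.1
tool_pos: [0.7212, 0.1318, 0.1895]
ee_rot: [[0.989, 0.006, 0.151], [-0.151, 0.001, 0.989], [0.006, -1.0, 0.002]]
wrist_force: [-0.9, 0.0, -2.0]
grip_width: 0.651
```

Request:
play_rows:
  motion:
    - [[0,0,0,0,0.11,0,0.5],[0,0,0,0,0.11,0,0.5],[0,0,0,0,0.11,0,0.5],[0,0,0,0,0.11,0,0.5],[0,0,0,0,0.11,0,0.5],[0,0,0,0,0.11,0,0.5],[0,0,0,0,0.11,0,0.5],[0,0,0,0,0.11,0,0.5],[0,0,0,0,0.11,0,0.5],[0,0,0,0,0.11,0,0.5]]

```text
clock: 23.93
tool_pos: [0.7208, 0.1326, 0.1892]
ee_rot: [[0.314, 0.005, 0.95], [-0.95, 0.001, 0.314], [0.0, -1.0, 0.005]]
wrist_force: [-0.3, 0.8, -2.7]
grip_width: 0.647
```

Run:
```python
from h import *
p,R=goal([.542,-.2445,.20],.177,0,.002);rel(p,R);print(r.get_state()["joint_positions"].round(2),r.get_state()["ee_rot"].round(3))
```

```text
t 23.9333 pos [0.7208 0.1326 0.1892] w 0.647 F [-0.3  0.8 -2.7]
shift cm [ 30.2   -1.41 -28.8 ] turn [-5.000e-03  1.421e-01 -1.000e-04]
[ 0.03  0.73  1.18  0.    1.22 -0.29] [[ 0.314  0.005  0.95 ]
 [-0.95   0.001  0.314]
 [ 0.    -1.     0.005]]
```

Request:
play_rows:
  motion:
    - [[2.7,0,-2.6,0,0,0,0.5],[2.7,0,-2.6,0,0,0,0.5],[2.7,0,-2.6,0,0,0,0.5],[2.7,0,-2.6,0,0,0,0.5],[2.7,0,-2.6,0,0,0,0.5],[2.7,0,-2.6,0,0,0,0.5],[2.7,0,-2.6,0,0,0,0.5],[2.7,0,-2.6,0,0,0,0.5],[2.7,0,-2.6,0,0,0,0.5],[2.7,0,-2.6,0,0,0,0.5]]

```text
clock: 24.77
tool_pos: [0.5597, -0.2074, 0.1882]
ee_rot: [[0.319, 0.006, 0.948], [-0.948, 0.002, 0.319], [0.0, -1.0, 0.006]]
wrist_force: [0.2, -0.6, -2.5]
grip_width: 0.651
```

Request:
play_rows:
  motion:
    - [[2,0,-1.7,0,0,0,0.5],[1,0,-1,0,0.072,0,0.5],[0,0,0,0,0.07,0,0.5],[0,3,0,0,0,0,0.5],[0,2,0,0,0,0,0.5],[0,0,0,0,0,0,0.5],[0,0,0,0,0,0,0.5]]

```text
clock: 25.35
tool_pos: [0.5445, -0.2425, 0.137]
ee_rot: [[0.181, 0.004, 0.983], [-0.983, 0.003, 0.181], [-0.003, -1.0, 0.004]]
wrist_force: [0.1, -1.4, -2.3]
grip_width: 0.652
```

Run:
```python
from h import *
p,R=goal([.542,-.2445,.036],.177,0,.008);rel(p,R)
S=cap("side","s11.png");T=cap("top","t11.png")
cv2.imwrite("pics/s11z.png",np.hstack([cv2.resize(S[200:340,250:370],None,fx=3.5,fy=3.5,interpolation=cv2.INTER_CUBIC),cv2.resize(T[150:260,300:400],None,fx=3.5,fy=3.5,interpolation=cv2.INTER_CUBIC)] if 0 else [cv2.resize(S[200:340,240:370],None,fx=4,fy=4,interpolation=cv2.INTER_CUBIC)]))
```

```text
t 25.35 pos [ 0.5445 -0.2425  0.137 ] w 0.652 F [ 0.1 -1.4 -2.3]
shift cm [ 0.18  9.3  -0.32] turn [-0.0042  0.0055 -0.0027]
```

View pics/s11z.png

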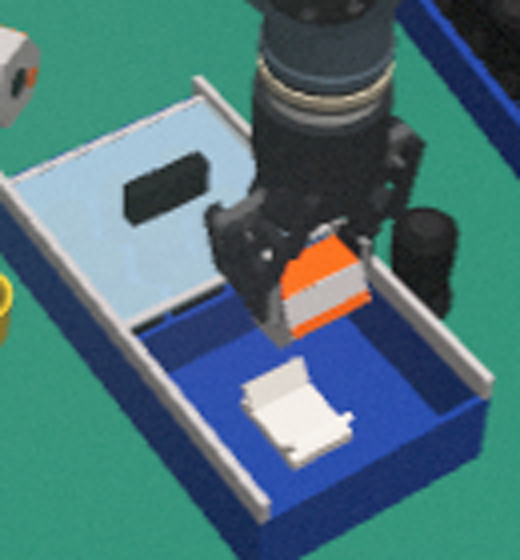

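Run:
```python
from h import *
S=cv2.imread("pics/s11.png")
st=r.get_state();R=st["ee_rot"];print(st["tool_pos"])
outs=[]
for dx in(None,-.004,0,.004):
    if dx is None: h=[]
    else:
        C=st["tool_pos"]+R@[dx,.008,0]
        h=[(hexpts(C[0],C[1],.181,C[2]),HE,(255,0,255))]
    show([("side",(248,293,305,340),S)],"tmp.png",h,8);outs.append(cv2.imread("pics/tmp.png")[:, :280])
cv2.imwrite("pics/o1.png",np.hstack(outs)[:, :800] if 0 else cv2.resize(np.vstack([np.hstack(outs[:2]),np.hstack(outs[2:])]),None,fx=.83,fy=.83))
```

```text
[ 0.5461727  -0.24346421  0.13884233]
```

View pics/o1.png

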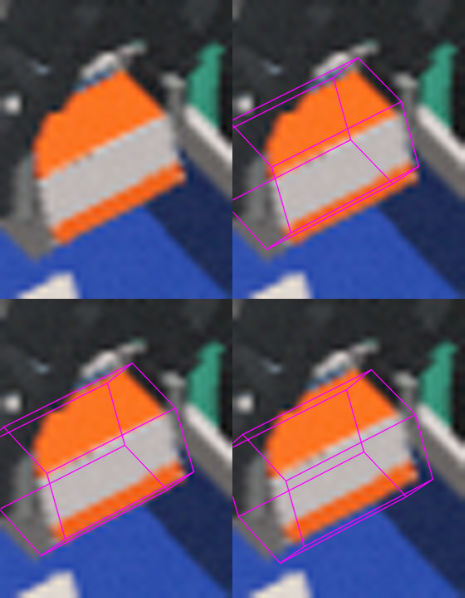

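Request:
play_rows:
  motion:
    - [[0.38,0,-0.2,0,0,0,0.5],[0,2,0,0,0,0,0.5],[0,2,0,0,0,0,0.5],[0,1.6,0,0,0,0,0.5],[0,0.8,0,0,0,0,0.5],[0,0,0,0,0,0,0.5],[0,0,0,0,0,0,0.5]]

```text
clock: 26.03
tool_pos: [0.545, -0.2475, 0.0743]
ee_rot: [[0.182, 0.007, 0.983], [-0.983, 0.001, 0.182], [0.0, -1.0, 0.007]]
wrist_force: [-0.6, -0.7, -2.4]
grip_width: 0.651
```

Run:
```python
from h import *
p,R=goal([.542,-.2445,.036],.177,0,.008);rel(p,R)
S=cap("side","s12.png");T=cap("top","t12.png")
st=r.get_state();R=st["ee_rot"];C=st["tool_pos"]+R@[-.0015,.008,0];print(st["tool_pos"].round(4),C.round(4))
h=[(hexpts(C[0],C[1],.179,C[2]),HE,(255,0,255))]
show([("side",(265,325,290,340),S)],"tmp.png",[],7);a=cv2.imread("pics/tmp.png")
show([("side",(265,325,290,340),S)],"tmp.png",h,7);b=cv2.imread("pics/tmp.png")
cv2.imwrite("pics/o2.png",np.hstack([a,b]))
```

```text
t 26.0333 pos [ 0.545  -0.2475  0.0743] w 0.651 F [-0.6 -0.7 -2.4]
shift cm [-0.35  3.03 -0.27] turn [-0.0072  0.0056  0.0004]
[ 0.5456 -0.2478  0.075 ] [ 0.5454 -0.2463  0.067 ]
```

View pics/o2.png

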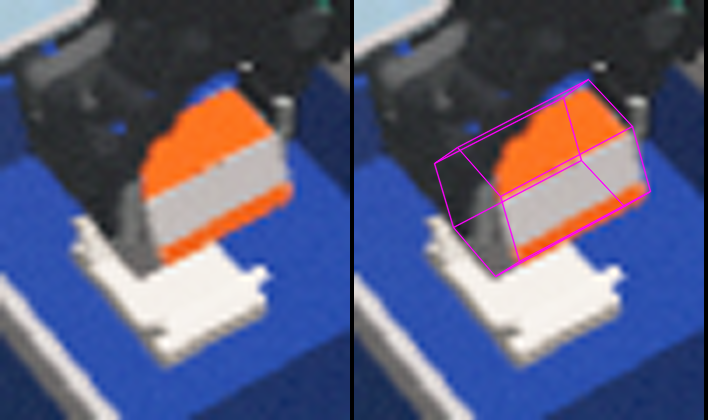

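Run:
```python
from h import *
def u(p,f,o): return ((np.array(p)+.5)/f-.5)+o
pts=[back("side",u(p,8,np.array([290,280])),.030) for p in((85,128),(203,68),(307,188),(190,250))]
N=np.array([.542,-.245])
for p in pts: print(p.round(4),(Rz(-.177)[:2,:2]@(p[:2]-N)).round(4))
S=cv2.imread("pics/s2.png")
outs=[]
for cy in(-.242,-.245,-.248):
    n0=np.array([.5415,cy,0])
    tr=np.array([Rz(.177)@[a*.022,b*w,z]+n0 for a in(-1,1) for b,w,z in((-1,.0232,.03),(-1,.014,.014),(1,.014,.014),(1,.0232,.03))])
    TE=[(0,1),(1,2),(2,3),(4,5),(5,6),(6,7),(0,4),(3,7),(1,5),(2,6)]
    show([("side",(283,322,293,335),S)],"tmp.png",[(tr,TE,(0,0,255))],9);outs.append(cv2.imread("pics/tmp.png"))
show([("side",(283,322,293,335),S)],"tmp.png",[],9);outs.append(cv2.imread("pics/tmp.png"))
cv2.imwrite("pics/o3.png",np.vstack([np.hstack(outs[:2]),np.hstack(outs[2:])])[:, :800])
```

```text
[ 0.5146 -0.2207  0.03  ] [-0.0227  0.0288]
[ 0.5593 -0.2132  0.03  ] [0.0226 0.0283]
[ 0.5684 -0.2685  0.03  ] [ 0.0218 -0.0278]
[ 0.5248 -0.2758  0.03  ] [-0.0224 -0.0273]
```

View pics/o3.png

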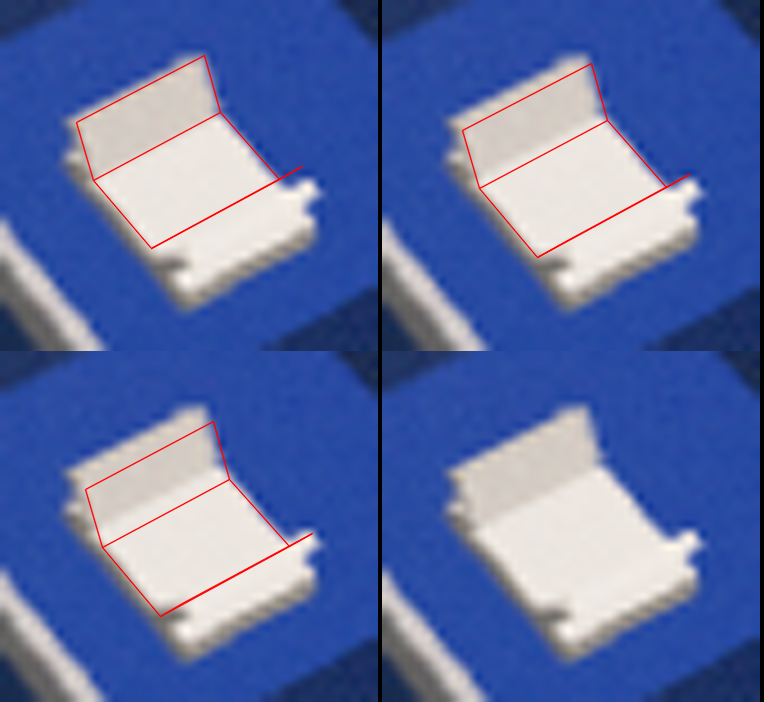

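Request:
play_rows:
  motion:
    - [[-0.4,0,-0.2,-0.006,0.005,0,0.5],[0,0.7,0,0,0,0,0.5],[0,0.5,0,0,0,0,0.5],[0,0.3,0,0,0,0,0.5],[0,0,0,0,0,0,0.5],[0,0,0,0,0,0,0.5]]

```text
clock: 26.63
tool_pos: [0.5417, -0.2434, 0.0582]
ee_rot: [[0.177, -0.0, 0.984], [-0.984, 0.001, 0.177], [-0.001, -1.0, 0.0]]
wrist_force: [0.2, -0.3, -2.4]
grip_width: 0.65
```

Run:
```python
from h import *
S=cap("side","s13.png")
p,R=goal([.542,-.242,.036],.177,0,.008);rel(p,R)
show([("side",(265,325,285,345),S)],"o4.png",[],9)
```

```text
t 26.6833 pos [ 0.5419 -0.2435  0.0584] w 0.648 F [ 0.8 -0.1 -2.4]
shift cm [-0.15  1.44  0.04] turn [-0.0004  0.0005 -0.0006]
```

View pics/o4.png

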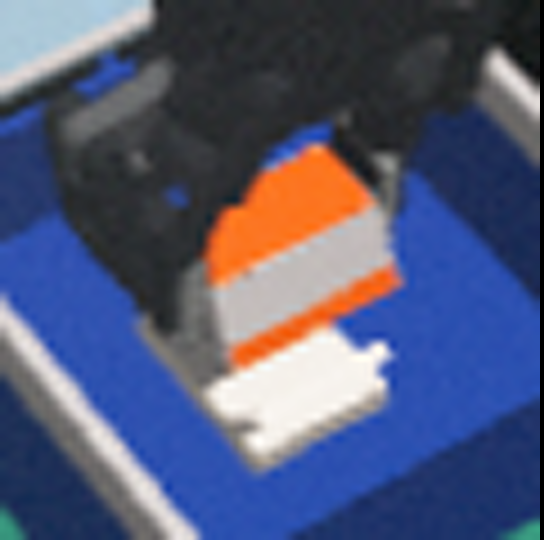

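Request:
play_rows:
  motion:
    - [[0,0.3,0,0,0,0,0.5],[0,0.3,0,0,0,0,0.5],[0,0.2,0,0,0,0,0.5],[0,0,0,0,0,0,0.5],[0,0,0,0,0,0,0.5]]

```text
clock: 27.1
tool_pos: [0.5418, -0.2435, 0.0504]
ee_rot: [[0.177, 0.0, 0.984], [-0.984, 0.001, 0.177], [-0.001, -1.0, 0.0]]
wrist_force: [-0.1, 0.6, -1.8]
grip_width: 0.65
```

Request:
play_rows:
  motion:
    - [[0,0.2,0,0,0,0,0.5],[0,0.1,0,0,0,0,0.5],[0,0,0,0,0,0,0.5],[0,0,0,0,0,0,0.5]]

```text
clock: 27.43
tool_pos: [0.5419, -0.2435, 0.0476]
ee_rot: [[0.177, 0.0, 0.984], [-0.984, 0.0, 0.177], [-0.0, -1.0, 0.001]]
wrist_force: [-0.2, -0.4, -2.4]
grip_width: 0.645
```

Request:
play_rows:
  motion:
    - [[0,0.2,0,0,0,0,0.5],[0,0.1,0,0,0,0,0.5],[0,0,0,0,0,0,0.5],[0,0,0,0,0,0,0.5]]

```text
clock: 27.77
tool_pos: [0.5418, -0.2435, 0.0445]
ee_rot: [[0.177, 0.0, 0.984], [-0.984, 0.001, 0.177], [-0.001, -1.0, 0.0]]
wrist_force: [-0.3, 0.1, -1.5]
grip_width: 0.649
```

Request:
play_rows:
  motion:
    - [[0,0.1,0,0,0,0,0.5],[0,0,0,0,0,0,0.5],[0,0,0,0,0,0,0.5]]

```text
clock: 28.02
tool_pos: [0.542, -0.2436, 0.0439]
ee_rot: [[0.177, 0.001, 0.984], [-0.984, 0.0, 0.177], [-0.0, -1.0, 0.001]]
wrist_force: [-0.8, 0.2, -0.4]
grip_width: 0.648
```

Request:
play_rows:
  motion:
    - [[0,0.07,0,0,0,0,0.5],[0,0,0,0,0,0,0.5],[0,0,0,0,0,0,0.5]]

```text
clock: 28.27
tool_pos: [0.542, -0.2436, 0.0438]
ee_rot: [[0.177, 0.001, 0.984], [-0.984, 0.0, 0.177], [0.0, -1.0, 0.001]]
wrist_force: [-0.9, 0.7, 5.9]
grip_width: 0.651
```

Run:
```python
from h import *
S=cap("side","s14.png")
show([("side",(265,325,285,345),S)],"o5.png",[],9)
```

```text
(no output)
```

View pics/o5.png

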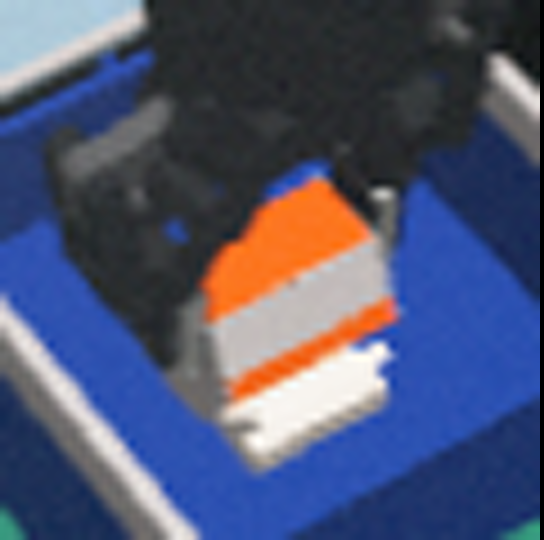

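Request:
play_rows:
  motion:
    - [[0,0,0,0,0,0,0.66],[0,0,0,0,0,0,0.72],[0,0,0,0,0,0,0.8],[0,0,0,0,0,0,0.9],[0,0,0,0,0,0,1],[0,0,0,0,0,0,1],[0,-1,0,0,0,0,1],[0,-2,0,0,0,0,1],[0,-3,0,0,0,0,1],[0,-4,0,0,0,0,1]]

```text
clock: 29.15
tool_pos: [0.5401, -0.2425, 0.1422]
ee_rot: [[0.176, -0.004, 0.984], [-0.984, 0.004, 0.176], [-0.005, -1.0, -0.004]]
wrist_force: [0.2, 0.1, 0.9]
grip_width: 1.0
```

Request:
play_rows:
  motion:
    - [[0,-4,0,0,0,0,1],[0,-4,0,0,0,0,1],[-4,0,0,0,0,0,1],[-4,0,0,0,0,0,1],[-4,0,0,0,0,0,1],[-4,0,0,0,0,0,1],[-4,0,0,0,0,0,1],[-4,0,0,0,0,0,1],[0,0,0,0,0,0,1]]

```text
clock: 29.9
tool_pos: [0.4959, -0.0009, 0.2235]
ee_rot: [[0.182, -0.003, 0.983], [-0.983, 0.004, 0.182], [-0.004, -1.0, -0.002]]
wrist_force: [-0.1, 0.2, -0.4]
grip_width: 1.002
```

Run:
```python
from h import *
S=cap("side","s15.png");T=cap("top","t15.png")
show([("side",(225,345,235,365),S),("top",(170,270,265,400),T)],"o6.png",[],3)
M={}
from scipy.optimize import minimize
# fit using orange top flat corners
N=np.array([.542,-.242])
for n,im,(a,b,c,d) in(("side",S,(270,320,295,335)),("top",T,(195,232,335,375))):
    i=im.astype(int);m=((i[...,2]-i[...,0])>110); mm=np.zeros_like(m);mm[a:b,c:d]=m[a:b,c:d]
    k,l,st,cc=cv2.connectedComponentsWithStats(mm.astype(np.uint8))
    j=1+np.argmax(st[1:,4]); rect=cv2.minAreaRect(np.argwhere(l==j)[:,::-1].astype(np.float32));print(n,st[1:].tolist(),cc[j])
    p=back(n,cc[j],.058);print(p,(Rz(-.177)[:2,:2]@(p[:2]-N)).round(4))
    M[n]=l==j
    q=np.array([back(n,v[::-1],.058)[:2] for v in np.argwhere(l==j)]);ev=np.linalg.eigh(np.cov(q.T))[1][:,1];print("yaw",np.arctan2(ev[1],ev[0]),(q@[np.cos(.177),np.sin(.177)]).ptp() if 0 else np.ptp(q@[np.cos(.177),np.sin(.177)]),np.ptp(q@[-np.sin(.177),np.cos(.177)]))
print(r.get_state()["tool_pos"])
show([("side",(270,325,290,340),S),("top",(195,232,335,377),T)],"o7.png",[(hexpts(.542,-.242,.177,.036),HE,(255,0,255))],8)
```

```text
side [[303, 285, 23, 16, 177], [311, 298, 18, 12, 52]] [313.8079096  292.24858757]
[ 0.53981355 -0.24413417  0.058     ] [-0.0025 -0.0017]
yaw -2.9596225401857823 0.05563095650594646 0.024384595762852623
top [[351, 204, 11, 17, 130], [347, 207, 2, 9, 9], [361, 206, 1, 1, 1], [362, 210, 1, 1, 1], [349, 218, 2, 4, 5]] [356.1        211.85384615]
[ 0.54185678 -0.24222967  0.058     ] [-0.0002 -0.0002]
yaw -2.9535892953918874 0.054495385117291906 0.02433861344148419
[ 0.49905692 -0.00588187  0.22381833]
```

View pics/o6.png

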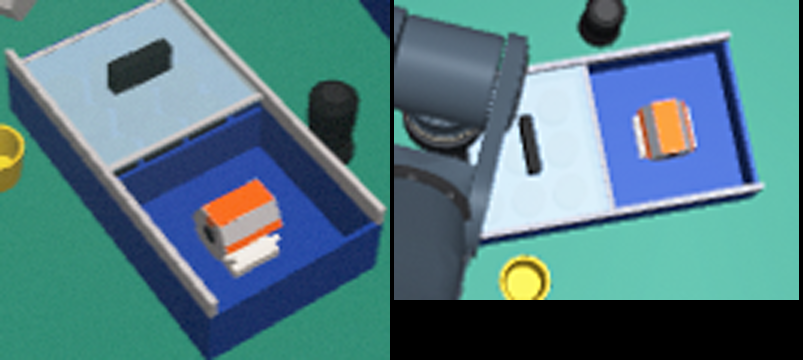

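View pics/o7.png

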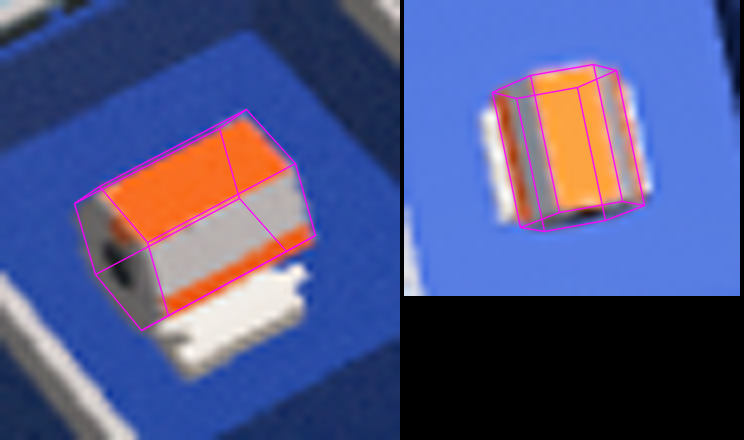

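Run:
```python
from h import *
a=cv2.imread("pics/side0.png").astype(int);b=cv2.imread("pics/s15.png").astype(int)
d=(np.abs(a-b).max(2)>60).astype(np.uint8)
k,l,st,_=cv2.connectedComponentsWithStats(d);print([s.tolist() for s in st[1:] if s[4]>15])
r.hand_in(); s=r.get_state();print(s["clock"],s["wrist_force"])
```

```text
[[37, 0, 8, 10, 46], [112, 0, 7, 21, 98], [121, 0, 64, 19, 741], [41, 12, 43, 23, 398], [204, 27, 13, 8, 26], [201, 32, 15, 19, 154], [219, 35, 5, 11, 40], [96, 39, 19, 7, 44], [234, 43, 28, 19, 282], [38, 44, 8, 8, 43], [98, 45, 17, 6, 46], [104, 54, 18, 25, 124], [197, 68, 82, 65, 2198], [56, 71, 46, 8, 57], [108, 73, 4, 10, 21], [113, 79, 9, 6, 26], [32, 90, 9, 8, 33], [109, 98, 6, 5, 28], [53, 101, 46, 18, 479], [30, 111, 63, 90, 2184], [231, 131, 56, 63, 1612], [252, 185, 22, 22, 267], [0, 194, 11, 4, 25], [76, 202, 28, 52, 966], [0, 213, 66, 64, 968], [260, 224, 31, 14, 52], [292, 226, 18, 20, 26], [243, 237, 16, 9, 29], [271, 238, 21, 18, 237], [273, 259, 79, 58, 2107]]
the job is handed in; nothing more can be done
the job is handed in; nothing more can be done
```

The blank is seated in the white nest with the orange flat on top, the cover is open, and the job was handed in after about 30 s of robot time. The hand-in gives no verdict, so what follows rests on my own last checks.

**What I did:**
- **Cover:** I slid the clear cover open until it met its stop. It moved about 125 mm from where it started, and the wrist force rose to 17 N at the stop.
- **Rolling:** I rolled the smallest blank two flats towards the robot. After each 60° turn I set it down on the bench and let go of it. After the first turn the pictures showed the orange flat one flat from the top; after the second it was on top.
- **Placing:** I gripped the blank upright, lowered it into the nest until the nest pushed back with about 6 N, then opened the fingers and moved the arm away.

**Last checks:**
- **Position:** The blank's outline at the nest's height matched both pictures. The top camera put it within 0.5 mm of my measured nest centre, which is itself good to about 2 mm. Its yaw was within about 0.01 rad of the nest.
- **Cameras disagree slightly:** The side camera put the blank about 2.5 mm off along the nest and 1.7 mm across. That matches the 2 mm calibration error and is inside the limits.
- **Odd paint marks:** The 7 mm paint laps sit on the far edges of the neighbouring flats, not next to the painted flat. I judged the roll by the end-face squares and the fully painted flat instead.
- **Bystanders:** The final picture shows the screw cup and module_a still standing in place. I compared the first and last side pictures, but the arm hides some areas, so I did not check every bystander one by one.

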